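Fit the retaining ring on the microscope swing-arm spindle

TASK

The swing arm of this microscope base is back on its spindle and the retaining ring has been laid over the nose of the spindle. Take the retaining ring pliers from the tool block, spread the ring with them without overstretching it, slide it gently down the spindle until it lies on the washer and let it close fully into its groove, then stand the pliers back in their slot. Leave the other things on the bench alone.

Things in the scene. Friction and masses are not known exactly. Their poses are not given: they have to be found in the camera images.
- stand: Fixed white base of a microscope swing arm: round foot (160 mm diameter, 14 thick), dark column, hub (88 diameter, top 96 above the bench); its arm runs level along +x to an empty head carrier 222 mm out (34 wide, top 92 above the bench). On the hub a steel washer (80 diameter), then the steel spindle. Origin on the bench under the spindle axis, z up.
- spindle_seat (a point): On the spindle axis at the washer's top face, 98 mm above the bench, where the ring's underside must come to lie. Axes as the stand's. The groove reaches from here to 5.5 mm higher.
- spindle_top (a point): Top of the spindle, 127 mm above the bench. Diameters from the washer up: groove 45.6 (98 to 103.5 above the bench), land 50 (103.5 to 110), 1 mm chamfer to a flat shoulder at 111, nose 43.2 (to 127).
- ring: Dark spring-steel retaining ring, 4 mm thick, plain ends without holes. Bore 51 mm when opened to a round, 44.8 across at its narrowest when relaxed; width 4.5 to 7. Two stiff halves on a spring at the back. Starts relaxed, lying loose on the spindle's shoulder, underside 111 mm above the bench. Origin: underside, centre; +x to the gap when relaxed (frame of the half on +y).
- ring_end_a (a point): Upper edge of the gap face of the +y lug, where a blade should bear, 32 mm from the ring's centre. The lug is 7 mm wide, reaches 5 mm farther out, and joins the ring's body 7 mm farther in. The gap between the lugs is 14 mm wide when relaxed.
- ring_end_b (a point): The same on the other lug. The middle of the gap lies midway between the two points.
- ring_back (a point): Upper face of the ring opposite the gap, 29.5 mm from the ring's centre, on the line about which the halves open.
- ring_spread (a joint): Opening of the ring (rad): 0 relaxed, about 0.03 closed in the groove; each end moves out 31 mm per rad. At 0.18 it just passes the land, at 0.21 with 0.5 mm play all round; above, more play, most towards the gap. Above 0.34 it is overstretched. At 0.27 it takes about 9 N at each lug. Press it with less than 25 N. It does not go down unspread.
- pliers: External retaining ring pliers, dark steel, black grips, about 190 g, 178 mm long, start upright in the tool block, handles up. Origin on the pivot; z from tips to handles; the levers swing apart along y; a half turn about z changes nothing. Frame fixed to the +y lever. Squeezing the handles opens the blades; a spring closes them.
- pliers_lever: The other lever of the pliers, on -y, hinged on the pivot; same origin.
- pliers_pivot (a point): Centre of the pliers' joint, 14 thick (x): a shoulder bar 40 mm wide (y) from 11 to 2 below this point, on which the pliers stand, and a round eye of 15 mm radius.
- tip_a (a point): Outer lower edge of the +y blade, 62 mm below the pivot and 4.5 off the middle. The two blades touch at rest: 9 mm wide in all (y), 5 thick (x), 3 long below shoulders that are 19 wide and 9 thick and bear on the ring's lugs. The blades are shorter than the ring is thick.
- tip_b (a point): Outer lower edge of the other blade.
- handle_a (a point): Outer face of the +y grip, 81 mm above the pivot. Soft, non-slip grips, 14 mm thick (x), from 46 to 116 mm above the pivot, where the handles end; at rest they spread upward, 56 mm over both at the lower end, 61 here, 66 at the top. Squeezed by 10 mm in all, the blades open 7.5 mm in all. It takes 9 N to start, 16 N at 30 mm, 6 N more against the ring.
- handle_b (a point): The same on the other grip. The grips swing as they are squeezed: over 30 mm the blades sink about 3 mm below the pads that pinch them (and any forward swing of the pads as they close adds to it). Unless the gripper rises to match, the lugs are pushed down and the light ring tips up at its back.
- tool_block: Fixed beech tool block, 76 (x) by 124 (y) by 90 mm high, origin under its middle; three short tool handles beside the slot, up to 28 mm above the top. The pliers stand in its slot, jaws down, their joint resting on the top, pivot 101 mm above the bench, their y along the block's y.
- slot (a point): Centre of the slot's mouth on the block's top, 90 mm above the bench; the slot is 20 (x) by 31 mm (y) and 80 deep.
- dust_cap: Bystander: black round cap, 50 mm diameter, 14 high, loose on the bench.
- jar: Bystander: glass jar with white lid, 54 mm diameter, 75 high.
- screwdriver: Bystander: grey screwdriver lying on the bench, 170 mm long.
- dish: Bystander: clear round dish with lid, 60 mm diameter, 14 high.
Things that resemble listed ones, but are neither listed nor needed, are in the scene too. Of the things that look like the tool_block, take the one that is farthest to the robot's right at the start. Several things have the shape of the pliers; the one meant has the colours described above.

How it is judged:
By the outcome, as a careful person would: the job done as asked, in the order asked, and still so for the second after the job is handed in, with the robot touching nothing.
It also fails if it takes over 70 s, if anything falls off the work surface, if the arm or the gripper's body presses on something with over 40 N, if the wrist force passes 120 N, or if a joint passes its speed limit or range.

ROBOT

A 7-joint arm with a two-finger parallel gripper is mounted at the origin on the work surface. World frame = base frame: x ahead of the robot, y to its left, z up, the work surface at z = 0. Lengths are in m, angles in rad, forces in N, time in s.
With the tool pointing down it reaches from about 0.425 to 0.925 m from the base axis. Payload 6.8 kg.
Tool frame: the origin (TCP) lies on the front face of the gripper's body, between the roots of the fingers; the fingertips stand 73 mm ahead of it and the grasp point (between the pads) lies 54 mm ahead of it (env.tcp_to_grasp is the distance from the TCP to the grasp point, in m); z points along the fingers, x is the direction in which the jaws open and shut, and the axes are right-handed (so a half turn about z gives the same grasp; the last joint's range is limited). The gripper opens to 85 mm and grips with 20 to 120 N. Pads are 22 mm wide; open, the fingers measure 114 mm over their backs; the gripper's body (76 mm by 85 mm) begins 54 mm behind the grasp point. The pads swing forward as they close: fully open they stand 13 mm farther back than shut.
Start: joints at [1.198, 0.477, 0.022, 1.555, -0.011, 1.109, -0.083], TCP at [0.177, -0.651, 0.304] pointing down, gripper open.
Joint ranges: [-2.96, 2.96], [-0.34, 2.1], [-1.41, 1.46], [0.24, 2.44], [-1.37, 4.51], [0.17, 1.92], [-2.96, 2.96]. Speed limits (rad/s): [2.39, 2.39, 3.14, 3.14, 3.14, 3.14, 3.14].

INTERFACE

Orientations are given as a unit quaternion [x, y, z, w].
In Python, from workcell import env gives the robot as it stands.
- The arm moves only by the shell command python3 -m handwheel 'ROWS' [FORCE]. ROWS is JSON, one flat list of numbers, 7 for each row, row after row: the finger opening in mm, from 0 to 85.4, then the shift along the tool's x, y, z in mm, then the turn, a rotation vector about the tool's x, y, z in degrees. In form: [grip, tx, ty, tz, rx, ry, rz, grip, tx, ty, tz, rx, ry, rz, ...]. A call has 1 to 10 rows; each row shifts and turns the commanded pose from where the row before left it, along the tool's axes as they then stand; what a row does not reach is not made up. A row lasts 1/8 s, in which the tool goes at most 62.5 mm and 10.7 degrees, less where a joint would pass 70% of its speed; a pose out of reach is approached as far as the arm can. A call is refused whole if a number of a shift passes 62.5 or a number of a turn 10.7, either way. A call with a gripper value outside its range is refused whole. The fingers move at their own pace and stop on an object; FORCE is the grip in N (left out, the last holds). Time passes only in rows, so rows that do not move let the fingers close. It gives the time, the measured TCP pose, the force and the opening at its end, in the units of the state.
- env.get_state(): the state, without advancing time (a new reading comes with each control period).
- env.capture(name): name is "side" or "top"; returns a dict with "img" (400x640x3 uint8, blue, green, red), "K" (3x3 intrinsics, pixels), "rvec" (rotation vector, rad) and "tvec" (3), from world to camera coordinates, as OpenCV has them. Camera axes: x right, y down, z forward; pixel columns grow to the right and rows downward; lengths in m; the calibration is good to about 2 mm. A picture is of the moment at which its call begins. There is no depth.
- env.job_done(): hands the job in, once; it reports no verdict.
The state is a dict: "time_s": time; "joints": joint angles; "joint_vel": joint speeds; "joint_efforts": joint torques, N m; "tool_pos": TCP position; "ee_rot": TCP orientation; "force": force on the tool from outside, world axes, zero at the start; "moment": the same for the moment, N m; "width": opening from 0.0 (shut) to 1.0 (fully open).
Only numpy, scipy, OpenCV 4.12 (cv2) and the standard library are available. Lean on these libraries where they do the work, as an engineer would, in place of code of your own. Each camera call takes 0.05 s, during which the arm holds its last target.

## Working session

There is one attempt and no reset: what is moved stays moved. The work goes in short steps, Python scripts to look and compute and a shell command to move; the robot and the scene stay as the last step left them, time stands still between calls to the robot, and variables do not carry over. Pictures are saved under pics/ and viewed, and the job is handed in when it is done.

```bash
ls; mkdir -p pics; cat > h.py <<'E'
import numpy as np, cv2
from workcell import env
from scipy.spatial.transform import Rotation as R
def cap(n):
    return env.capture(n)
def ray(c,u,v):
    Rm=cv2.Rodrigues(np.array(c["rvec"],float))[0]; t=np.array(c["tvec"],float).ravel()
    p=cv2.undistortPoints(np.array([[[u,v]]],float),np.array(c["K"],float),None)[0,0]
    d=Rm.T@np.array([p[0],p[1],1.]); return -Rm.T@t, d/np.linalg.norm(d)
def onz(c,u,v,z):
    o,d=ray(c,u,v); return o+d*(z-o[2])/d[2]
def proj(c,P):
    return cv2.projectPoints(np.array(P,float).reshape(-1,3),np.array(c["rvec"],float),np.array(c["tvec"],float),np.array(c["K"],float),None)[0][:,0]
def st():
    s=env.get_state(); print(round(s["time_s"],3),"pos",np.round(np.array(s["tool_pos"])*1000,1),"q",np.round(s["ee_rot"],4),"F",np.round(s["force"],1),"M",np.round(s["moment"],2),"w",round(s["width"],3)); return s
E
python3 - <<'E'
from h import *
s=st(); print(R.from_quat(s["ee_rot"]).as_matrix().round(3), env.tcp_to_grasp)
for n in("side","top"):
    c=cap(n); cv2.imwrite(f"pics/{n}0.png",c["img"]); print(n,c["K"],c["rvec"],c["tvec"],ray(c,320,200))
E
```

```text
pics
0.0 pos [ 176.5 -651.   302.9] q [ 7.943e-01 -6.075e-01 -8.000e-04 -5.000e-04] F [ 0.  -0.  -0.7] M [ 0.01  0.   -0.02] w 0.998
[[ 0.262 -0.965 -0.001]
 [-0.965 -0.262  0.002]
 [-0.002  0.    -1.   ]] 0.0539
side [[390.93811572   0.         326.56870177]
 [  0.         390.93811572 196.88526454]
 [  0.           0.           1.        ]] [ 0.92731188 -2.59000934  0.91088568] [0.40436506 0.36567815 0.9123272 ] (array([0.11159778, 0.47242952, 0.94547809]), array([ 0.42281243, -0.46071729, -0.78036481]))
top [[455.66598039   0.         317.44029858]
 [  0.         455.66598039 198.27122423]
 [  0.           0.           1.        ]] [ 2.1696277  -2.22247877  0.07188303] [0.00628821 0.54300113 1.16182428] (array([0.47561083, 0.00353748, 1.19101102]), array([ 0.05330706, -0.01428773, -0.99847595]))
```

View pics/side0.png

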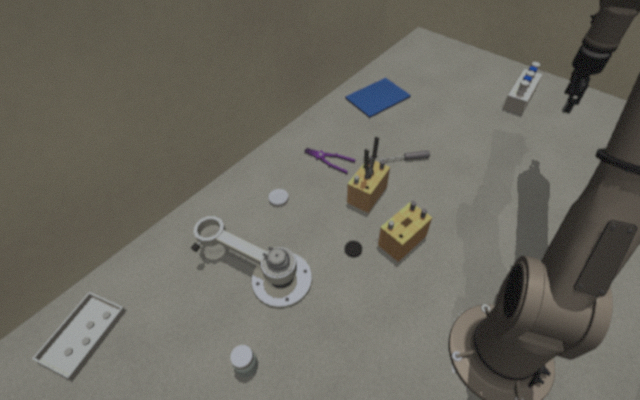

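View pics/top0.png

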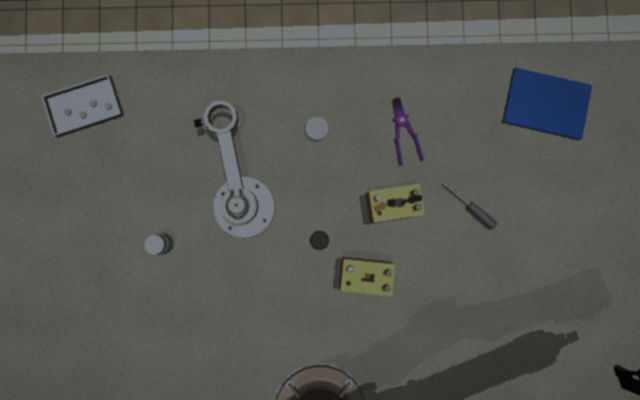

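The side view shows the stand at about (278,262), the block with black-handled pliers at (369,180), and a second empty block at (405,230). From above, the pliers block is at (397,203), which is farther right than the empty one at (368,277). The stand is at (240,207). The purple pliers at (405,130) are a decoy. Next I'll zoom in on these.

```bash
python3 - <<'E'
from h import *
a=cv2.imread("pics/side0.png"); b=cv2.imread("pics/top0.png")
def crop(im,x,y,w,h,f): return cv2.convertScaleAbs(cv2.resize(im[y:y+h,x:x+w],None,fx=f,fy=f,interpolation=cv2.INTER_CUBIC),alpha=1.6)
A=np.hstack([crop(b,350,170,90,65,4.4),crop(b,205,170,90,65,4.4)])
B=np.hstack([crop(a,330,130,90,90,4.4),crop(a,240,225,90,90,4.4)])
cv2.imwrite("pics/z0.png",A);cv2.imwrite("pics/z1.png",B)
E
```

```text
(no output)
```

View pics/z0.png

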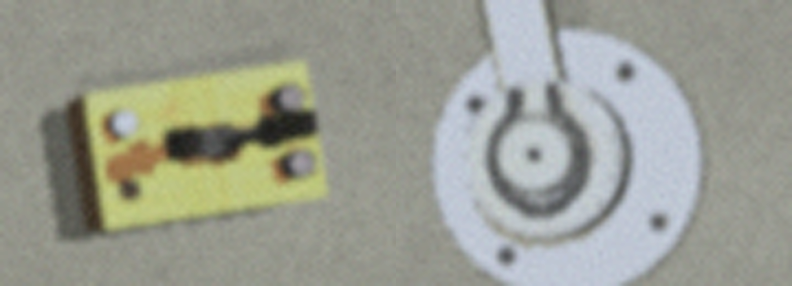

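View pics/z1.png

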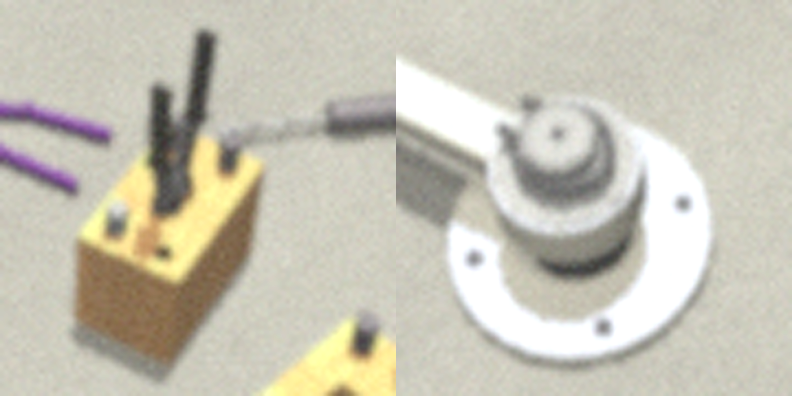

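```bash
python3 - <<'E'
from h import *
t=cap("top"); s=cap("side")
im=t["img"]; hsv=cv2.cvtColor(im,cv2.COLOR_BGR2HSV)
# block top: yellow
m=cv2.inRange(hsv,(15,70,110),(40,255,255)); m[:, :355]=0; m[:,440:]=0; m[235:]=0; m[:170]=0
m=cv2.morphologyEx(m,cv2.MORPH_CLOSE,np.ones((9,9)))
cs=cv2.findContours(m,0,2)[0]; c=max(cs,key=cv2.contourArea)
P=np.array([onz(t,*p[0],0.09) for p in c])[:,:2].astype(np.float32)*1000
r=cv2.minAreaRect(P); print("block",r, cv2.boxPoints(r).round(1).tolist())
# side check
im2=s["img"]; h2=cv2.cvtColor(im2,cv2.COLOR_BGR2HSV)
m2=cv2.inRange(h2,(15,80,150),(40,255,255)); m2[:, :335]=0; m2[:,400:]=0; m2[220:]=0
m2=cv2.morphologyEx(m2,cv2.MORPH_CLOSE,np.ones((9,9)))
c=max(cv2.findContours(m2,0,2)[0],key=cv2.contourArea)
P=np.array([onz(s,*p[0],0.09) for p in c])[:,:2].astype(np.float32)*1000
r=cv2.minAreaRect(P); print("block side",r)
# dark handles
g=im.max(axis=2); d=(g<60).astype(np.uint8)*255; d[:, :375]=0;d[:,425:]=0;d[215:]=0;d[:190]=0
n,l,stt,ce=cv2.connectedComponentsWithStats(d)
for i in range(1,n):
    if stt[i,4]>5: print("top dark",stt[i],ce[i].round(1))
g=im2.max(axis=2); d=(g<70).astype(np.uint8)*255; d[:, :350]=0;d[:,392:]=0;d[195:]=0;d[:125]=0
n,l,stt,ce=cv2.connectedComponentsWithStats(d)
for i in range(1,n):
    if stt[i,4]>5: print("side dark",stt[i],ce[i].round(1))
for nm,img,(x,y,w,h) in (("za",im,(375,182,55,36)),("zb",im2,(348,130,45,55)),("zc",im,(208,182,60,48)),("zd",im2,(252,236,52,52))):
    f=int(min(780/w,590/h)); z=cv2.convertScaleAbs(cv2.resize(img[y:y+h,x:x+w],None,fx=f,fy=f,interpolation=cv2.INTER_CUBIC),alpha=1.7); 
    for k in range(0,w,10): cv2.putText(z,str(x+k),(k*f,10),0,.35,(0,0,255)); cv2.line(z,(k*f,12),(k*f,18),(0,0,255))
    for k in range(0,h,10): cv2.putText(z,str(y+k),(0,k*f+4),0,.35,(0,0,255)); cv2.line(z,(25,k*f),(32,k*f),(0,0,255))
    cv2.imwrite(f"pics/{nm}.png",z)
E
```

```text
block ((524.0332641601562, -197.19320678710938), (74.47746276855469, 122.48111724853516), 6.951052665710449) [[479.70001220703125, -140.89999389648438], [494.5, -262.5], [568.4000244140625, -253.5], [553.5999755859375, -131.89999389648438]]
block side ((525.25146484375, -195.4774169921875), (72.25859069824219, 118.50131225585938), 7.547849178314209)
top dark [388 191  34  15 210] [404.7 200. ]
top dark [414 206   3   4   8] [414.8 207.5]
top dark [378 212   3   3   7] [379.  212.7]
side dark [364 138  15  40 242] [370.2 159.4]
side dark [381 164   2   5   9] [381.4 165.8]
```

View pics/za.png

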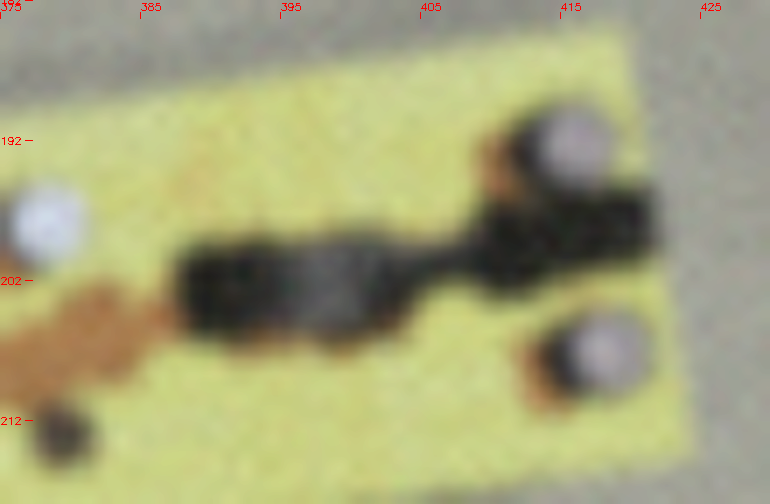

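View pics/zb.png

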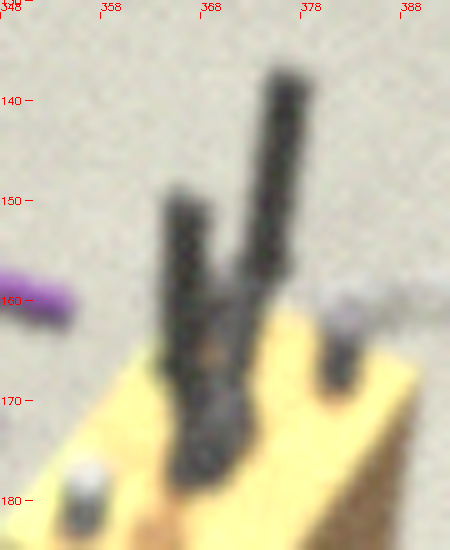

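View pics/zc.png

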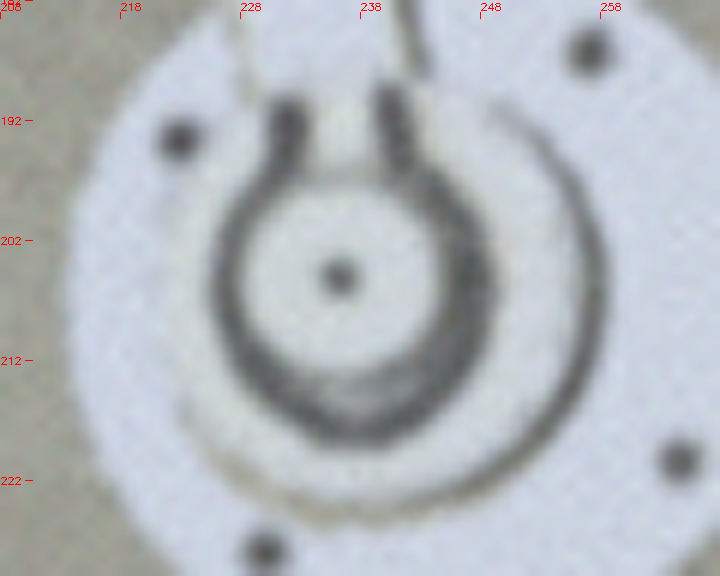

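View pics/zd.png

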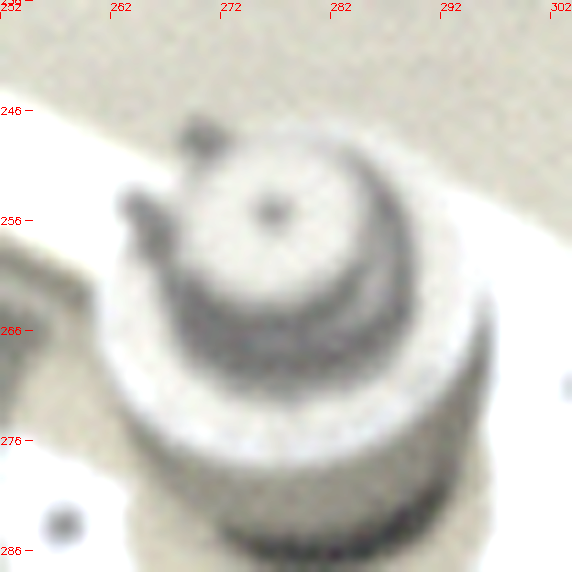

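```bash
python3 - <<'E'
from h import *
t=cap("top"); s=cap("side")
def tri(a,b):
    o1,d1=ray(t,*a);o2,d2=ray(s,*b)
    A=np.stack([d1,-d2],1);k=np.linalg.lstsq(A,o2-o1,rcond=None)[0]
    p,q=o1+d1*k[0],o2+d2*k[1]; return ((p+q)/2*1000).round(1),round(np.linalg.norm(p-q)*1000,1)
print("spindle top tri",tri((236.3,205.2),(276,255.3)))
print("  at z127", (onz(t,236.3,205.2,.127)*1000).round(1),(onz(s,276,255.3,.127)*1000).round(1))
# foot/hub circle
im=t["img"]
# hub/washer? nose circle by edges: use ring dark mask in top
g=cv2.cvtColor(im,cv2.COLOR_BGR2GRAY)
d=(g<95).astype(np.uint8)*255; M=np.zeros_like(d);M[186:222,222:252]=255; d&=M
P=np.argwhere(d>0); print("ring mask px",len(P))
for a in ((231.8,190.2),(240.2,190.0),(231.9,192),(240.8,192)): print("lug",a,(onz(t,*a,.115)*1000).round(1))
print("lug side",[(onz(s,*a,.115)*1000).round(1) for a in ((264,254.5),(269.5,247.5))])
# handle tops
for a in ((388.,202),(421,197.7),(394.,203),(409,201)): print("h",a,(onz(t,*a,.217)*1000).round(1))
for a in ((365.8,149),(376.5,138)): print("hs",a,(onz(s,*a,.217)*1000).round(1))
# predicted pliers by block pose
c=np.array([524.5,-196.6]);y=7.1*np.pi/180; ex=np.array([np.cos(y),np.sin(y)]);ey=np.array([-np.sin(y),np.cos(y)])
for ly in (33,-33,19,-19):
  p=np.r_[c+ey*ly,217]/1000; print(ly,p,proj(t,p).round(1),proj(s,p).round(1))
E
```

```text
spindle top tri (array([526.1, 185.1, 126.4]), np.float64(3.0))
  at z127 [524.9 183.9 127. ] [527.  186.2 127. ]
ring mask px 340
lug (231.8, 190.2) [561.2 196.1 115. ]
lug (240.2, 190.0) [561.2 176.2 115. ]
lug (231.9, 192) [557.  195.9 115. ]
lug (240.8, 192) [556.5 174.9 115. ]
lug side [array([557.6, 199. , 115. ]), array([561.3, 176.3, 115. ])]
h (388.0, 202) [ 519.8 -156.   217. ]
h (421, 197.7) [ 527.4 -227.1  217. ]
h (394.0, 203) [ 517.4 -168.8  217. ]
h (409, 201) [ 520.9 -201.1  217. ]
hs (365.8, 149) [ 524.  -166.8  217. ]
hs (376.5, 138) [ 526.7 -219.7  217. ]
33 [ 0.52042115 -0.16385305  0.217     ] [[391.7 201.6]] [[366.3 150.2]]
-33 [ 0.52857885 -0.22934695  0.217     ] [[422.  197.1]] [[378.  135.8]]
19 [ 0.52215157 -0.17774569  0.217     ] [[398.1 200.7]] [[368.8 147.1]]
-19 [ 0.52684843 -0.21545431  0.217     ] [[415.6 198.1]] [[375.5 138.8]]
```

```bash
python3 - <<'E'
from h import *
ims=[cap("top") for _ in range(6)]
t=ims[0]; g=np.mean([cv2.cvtColor(c["img"],cv2.COLOR_BGR2GRAY) for c in ims],axis=0)
print(g[186:198,226:248].astype(int))
for v in range(188,198):
    L=slice(228,236);Rr=slice(236,245)
    wl=np.clip(150-g[v,L],0,None);wr=np.clip(150-g[v,Rr],0,None)
    ul=(wl*np.arange(228,236)).sum()/wl.sum();ur=(wr*np.arange(236,245)).sum()/wr.sum()
    a,b=onz(t,ul,v,.115)*1000,onz(t,ur,v,.115)*1000
    print(v,round(ul,2),round(ur,2),a[:2].round(1),b[:2].round(1),((a+b)/2)[:2].round(1), round(np.linalg.norm(a-b),1))
print(env.get_state()["time_s"])
E
```

```text
[[121 117 114 121 123 124 122 123 123 122 123 123 122 121 119 105  80  91
  115 123 124 123]
 [123 118 112 119 124 123 122 119 120 122 122 120 120 115 117 107  83  87
  110 122 124 124]
 [124 115 107 115 122 121 117 115 119 120 120 121 117 105 101 100  95  97
  110 119 122 122]
 [123 113 102 111 111 107 103 108 116 121 122 121 112  86  75  86 102 112
  116 120 122 120]
 [122 115 109 106  92  77  77  92 111 120 122 123 110  77  58  73 100 115
  119 121 122 119]
 [119 119 117 108  80  59  59  77 106 121 124 123 109  78  56  65  90 111
  118 122 122 120]
 [116 120 122 110  79  54  52  71 107 122 123 122 112  80  57  59  81 107
  119 122 123 121]
 [116 122 124 112  79  56  53  74 108 122 123 123 112  85  61  57  78 106
  117 121 122 122]
 [119 122 122 111  79  58  58  79 108 118 119 116 109  90  66  58  74  99
  112 118 122 123]
 [122 123 120 104  75  58  64  84 102 110 107 108 102  90  68  61  67  84
  100 113 121 123]
 [123 121 110  89  64  59  69  84  94 101 101 100  98  88  71  67  69  70
   79  99 113 121]
 [121 111  93  72  63  70  87  96 101 106 107 107 104  93  82  78  73  64
   64  80 103 115]]
188 231.33 240.43 [566.5 197.1] [566.  175.6] [566.2 186.4] 21.5
189 231.27 240.17 [564.1 197.3] [563.6 176.3] [563.9 186.8] 21.0
190 231.37 240.13 [561.7 197.1] [561.2 176.4] [561.5 186.7] 20.7
191 231.5 240.23 [559.4 196.8] [558.9 176.2] [559.1 186.5] 20.6
192 231.55 240.3 [557.  196.7] [556.5 176.1] [556.7 186.4] 20.7
193 231.55 240.36 [554.6 196.7] [554.1 176. ] [554.4 186.4] 20.8
194 231.54 240.36 [552.2 196.8] [551.8 176. ] [552.  186.4] 20.8
195 231.54 240.36 [549.9 196.8] [549.4 176. ] [549.6 186.4] 20.8
196 231.47 240.43 [547.5 197. ] [547.  175.9] [547.3 186.5] 21.1
197 231.16 240.65 [545.2 197.8] [544.6 175.4] [544.9 186.6] 22.4
0.6
```

```bash
python3 - <<'E'
from h import *
t=cap("top");im=t["img"].astype(int)
# nose top: bright disk; fit by radial edges from centre
g=cv2.GaussianBlur(cv2.cvtColor(t["img"],cv2.COLOR_BGR2GRAY),(3,3),0).astype(np.float32)
c=np.array([236.3,205.2]);pts=[]
for a in np.arange(0,360,6):
    r=np.arange(5,13,.25);x=(c[0]+r*np.cos(np.radians(a))).astype(np.float32);y=(c[1]+r*np.sin(np.radians(a))).astype(np.float32)
    p=cv2.remap(g,x[None],y[None],1)[0];k=np.argmin(np.gradient(p)); 
    if 0<k<len(r)-1 and np.gradient(p)[k]<-2: pts.append((onz(t,x[k],y[k],.127)*1000)[:2])
pts=np.array(pts,np.float32); print(len(pts),cv2.minEnclosingCircle(pts),cv2.fitEllipse(pts))
# foot: white in bluish
hsv=cv2.cvtColor(t["img"],cv2.COLOR_BGR2HSV)
# arm direction: edges of the white arm between v=135..175
for v in range(140,180,6):
    row=g[v,205:250]; gr=np.gradient(row); i,j=np.argmax(gr),np.argmin(gr); print(v,205+i,205+j,(onz(t,205+i,v,.092)*1000).round(1)[:2],(onz(t,205+j,v,.092)*1000).round(1)[:2])
E
```

```text
60 ((525.9840087890625, 184.58824157714844), 19.873153686523438) ((525.8945922851562, 184.7359619140625), (36.30039596557617, 38.27701950073242), 179.91371154785156)
140 218 231 [686.2 232. ] [685.4 200.5]
146 220 233 [671.4 227.3] [670.6 195.8]
152 221 234 [656.6 225.1] [655.9 193.6]
158 222 235 [641.9 222.9] [641.2 191.4]
164 224 236 [627.2 218.2] [626.5 189.2]
170 225 238 [612.5 216. ] [611.8 184.5]
176 226 239 [597.8 213.7] [597.1 182.3]
```

```bash
python3 -m handwheel '[85.4,0,0,-30,0,0,8.2, 85.4,-40,-40,0,0,0,0, 85.4,-40,-40,0,0,0,0, 85.4,-40,-40,0,0,0,0, 85.4,-40,-40,0,0,0,0, 85.4,-40,-40,0,0,0,0, 85.4,-40,-40,0,0,0,0, 85.4,-40,-40,0,0,0,0, 85.4,-40,-40,0,0,0,0, 85.4,-40,-40,0,0,0,0]' 40
cat >> h.py <<'E'
def need(target,yaw_deg_x,s=None):
    """target TCP pos mm; desired tool x yaw deg (tool down). prints shift in tool axes at present orientation, and rotvec to vertical w/ yaw"""
    s=s or env.get_state(); Rm=R.from_quat(s["ee_rot"]); d=np.array(target)-np.array(s["tool_pos"])*1000
    a=np.radians(yaw_deg_x); X=np.array([np.cos(a),np.sin(a),0]); Z=np.array([0,0,-1.]); D=R.from_matrix(np.stack([X,np.cross(Z,X),Z],1))
    print("shift now",Rm.inv().apply(d).round(1),"shift after turn",D.inv().apply(d).round(1),"turn",np.degrees((Rm.inv()*D).as_rotvec()).round(2))
E
python3 - <<'E'
from h import *
st(); need([524.5,-196.5,300],-83)
E
```

```text
time_s: 1.9
tool_pos: [0.4913, -0.249, 0.3343]
ee_rot: [0.749, -0.663, 0.0, -0.0]
force: [0.9, 0.4, 0.2]
width: 1.002
1.9 pos [ 491.3 -249.   334.3] q [ 7.487e-01 -6.629e-01  4.000e-04 -1.000e-04] F [0.9 0.4 0.2] M [-0.05 -0.09 -0.02] w 1.002
shift now [-48.1 -39.3  34.3] shift after turn [-48.1 -39.4  34.3] turn [-0.04 -0.03 -0.05]
```

```bash
python3 -m handwheel '[85.4,-38,-31,0,0,0,0, 85.4,-10,-8,0,0,0,0, 85.4,0,0,30,0,0,0, 85.4,0,0,0,0,0,0]' 
python3 - <<'E'
from h import *
st(); need([524.5,-196.5,236],-83)
for n,(x,y,w,h) in (("top",(340,150,130,100)),("side",(300,90,140,110))):
    c=cap(n); z=cv2.convertScaleAbs(cv2.resize(c["img"][y:y+h,x:x+w],None,fx=5,fy=5,interpolation=cv2.INTER_CUBIC),alpha=1.8); cv2.imwrite(f"pics/g1{n}.png",z)
E
```

```text
time_s: 2.4
tool_pos: [0.5216, -0.1986, 0.3021]
ee_rot: [0.748, -0.663, -0.002, 0.001]
force: [0.3, -0.1, 0.6]
width: 0.999
2.4 pos [ 521.6 -198.6  302.1] q [ 0.7485 -0.6631 -0.0019  0.0012] F [ 0.3 -0.1  0.6] M [-0.04  0.01 -0.02] w 0.999
shift now [-1.6 -3.4 66.1] shift after turn [-1.7 -3.1 66.1] turn [ 0.25  0.07 -0.08]
```

View pics/g1side.png

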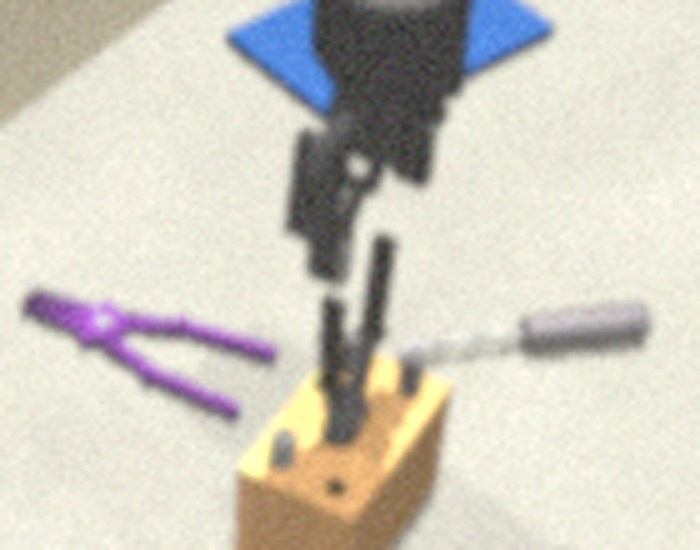

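View pics/g1top.png

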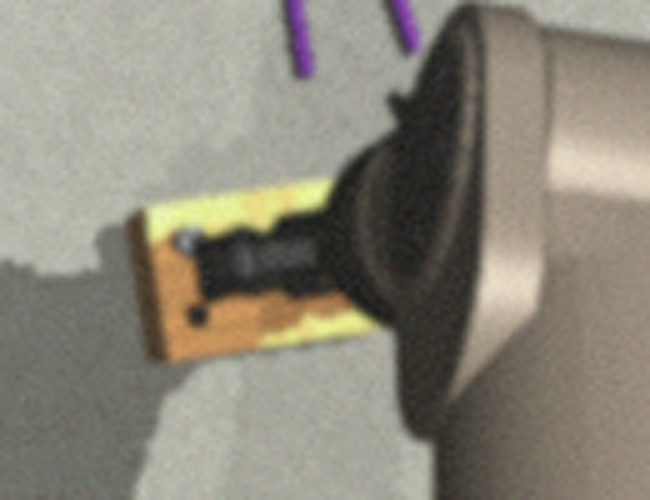

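```bash
python3 - <<'E'
from h import *
s=env.get_state(); c=cap("side"); Rm=R.from_quat(s["ee_rot"]).as_matrix(); p=np.array(s["tool_pos"])
for x in (-42.7,-57,42.7,57):
    for z in (60,):
        q=p+Rm@np.array([x,0,z])/1000; uv=proj(c,q)[0]; print(x,q.round(3),((uv-[300,90])*5).round())
e=np.array([-np.sin(np.radians(7)),np.cos(np.radians(7))])
for ly in (33,21,-33,-21):
    q=np.r_[np.array([.5245,-.1965])+e*ly/1000,.217]; print(ly,((proj(c,q)[0]-[300,90])*5).round())
E
```

```text
-42.7 [ 0.518 -0.157  0.244] [330. 273.]
-57 [ 0.516 -0.142  0.244] [317. 289.]
42.7 [ 0.528 -0.241  0.244] [408. 180.]
57 [ 0.53  -0.256  0.244] [420. 165.]
33 [331. 301.]
21 [342. 288.]
-33 [390. 229.]
-21 [379. 242.]
```

```bash
python3 -m handwheel '[85.4,-2,-3,20,0.2,0,0, 85.4,0,0,25,0,0,0, 85.4,0,0,25,0,0,0, 85.4,0,0,0,0,0,0, 85.4,0,0,0,0,0,0]' 
python3 - <<'E'
from h import *
st(); need([524.5,-196.5,232],-83)
for n,(x,y,w,h) in (("side",(320,110,90,80)),):
    c=cap(n); z=cv2.convertScaleAbs(cv2.resize(c["img"][y:y+h,x:x+w],None,fx=7,fy=7,interpolation=cv2.INTER_CUBIC),alpha=1.8); cv2.imwrite(f"pics/g2{n}.png",z)
E
```

```text
time_s: 3.18
tool_pos: [0.5268, -0.1962, 0.2354]
ee_rot: [0.749, -0.663, 0.002, -0.002]
force: [-0.1, -0.2, 0.3]
width: 0.996
3.175 pos [ 526.8 -196.2  235.4] q [ 0.7486 -0.663   0.0021 -0.0017] F [-0.1 -0.2  0.3] M [ 0.03  0.   -0.01] w 0.996
shift now [0.  2.4 3.4] shift after turn [0.  2.4 3.4] turn [-0.31 -0.05 -0.06]
```

View pics/g2side.png

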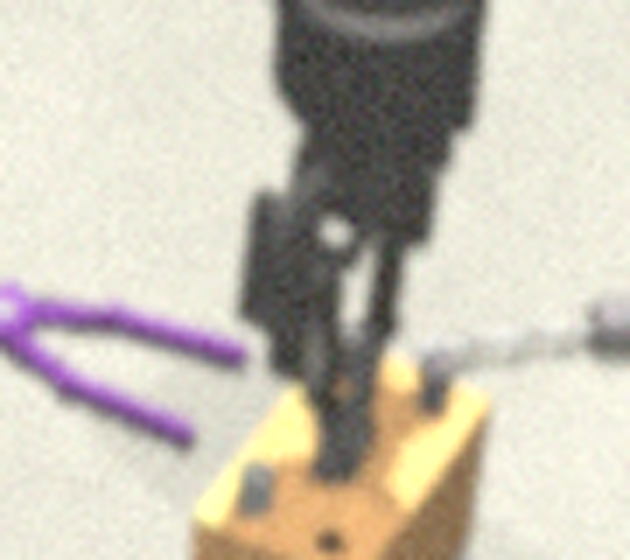

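```bash
python3 -m handwheel '[85.4,0,2.4,3.4,-0.3,0,0, 70,0,0,0,0,0,0, 62,0,0,0,0,0,0, 58,0,0,0,0,0,0, 58,0,0,0,0,0,0, 58,0,0,0,0,0,0]' 60
python3 - <<'E'
from h import *
s=st(); print(s["width"]*85.4)
for n,(x,y,w,h) in (("side",(320,110,90,80)),):
    c=cap(n); z=cv2.convertScaleAbs(cv2.resize(c["img"][y:y+h,x:x+w],None,fx=7,fy=7,interpolation=cv2.INTER_CUBIC),alpha=1.8); cv2.imwrite(f"pics/g3{n}.png",z)
E
```

```text
time_s: 3.98
tool_pos: [0.5253, -0.1955, 0.2329]
ee_rot: [0.749, -0.663, 0.001, -0.0]
force: [-2.1, 1.5, 14.0]
width: 0.682
3.975 pos [ 525.3 -195.5  232.9] q [ 7.490e-01 -6.626e-01  1.000e-03 -5.000e-04] F [-2.1  1.5 14. ] M [ 0.46  0.4  -0.07] w 0.682
58.21986059085712
```

View pics/g3side.png

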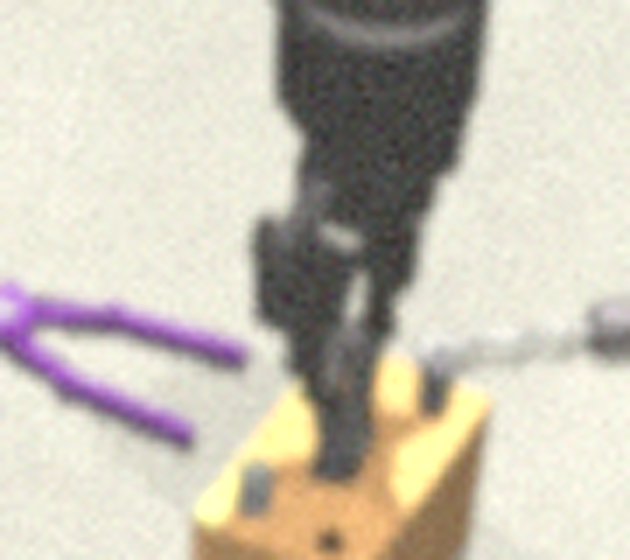

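```bash
python3 -m handwheel '[58,0,0,-5,0,0,0, 58,0,0,-10,0,0,0, 58,0,0,-15,0,0,0, 58,0,0,-15,0,0,0, 58,0,0,-15,0,0,0, 58,0,0,-20,0,0,0, 58,0,0,-20,0,0,0, 58,0,0,-15,0,0,0, 58,0,0,-5,0,0,0, 58,0,0,0,0,0,0]'
python3 - <<'E'
from h import *
st(); need([557.5,186,355],-85)
for n,(x,y,w,h) in (("side",(320,70,100,90)),):
    c=cap(n); z=cv2.convertScaleAbs(cv2.resize(c["img"][y:y+h,x:x+w],None,fx=6,fy=6,interpolation=cv2.INTER_CUBIC),alpha=1.8); cv2.imwrite(f"pics/g4{n}.png",z)
E
```

```text
time_s: 5.28
tool_pos: [0.5239, -0.1959, 0.3505]
ee_rot: [0.749, -0.663, -0.001, 0.001]
force: [-0.6, -1.4, -2.2]
width: 0.678
5.275 pos [ 523.9 -195.9  350.5] q [ 7.488e-01 -6.628e-01 -6.000e-04  7.000e-04] F [-0.6 -1.4 -2.2] M [-0.01 -0.06 -0.01] w 0.678
shift now [-375.   -79.7   -4.7] shift after turn [-377.6  -66.8   -4.5] turn [ 0.1  -0.    1.97]
```

View pics/g4side.png

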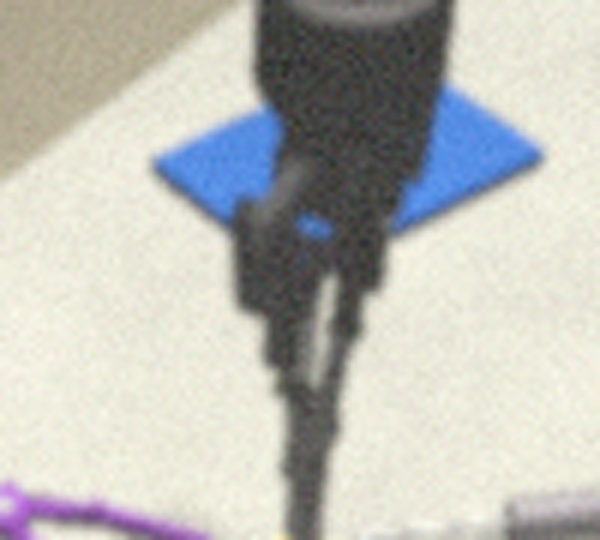

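```bash
python3 -m handwheel '[58,-15,-3,0,0,0,2, 58,-45,-8,0,0,0,0, 58,-50,-9,0,0,0,0, 58,-50,-9,0,0,0,0, 58,-50,-9,0,0,0,0, 58,-50,-9,0,0,0,0, 58,-50,-9,0,0,0,0, 58,-40,-7,0,0,0,0, 58,-20,-4,0,0,0,0, 58,-7,0,0,0,0,0]'
python3 -m handwheel '[58,0,0,0,0,0,0, 58,0,0,0,0,0,0]'
cat > look.py <<'E'
from h import *
import sys
k=sys.argv[1]; s=st()
out=[]
for n,(x,y,w,h) in (("top",(200,160,90,80)),("side",(230,200,90,80))):
    c=cap(n); z=cv2.convertScaleAbs(cv2.resize(c["img"][y:y+h,x:x+w],None,fx=8,fy=7,interpolation=cv2.INTER_CUBIC),alpha=1.7)
    for q in range(0,w,10): cv2.putText(z,str(x+q),(q*8,10),0,.35,(0,0,255)); cv2.line(z,(q*8,12),(q*8,18),(0,0,255))
    for q in range(0,h,10): cv2.putText(z,str(y+q),(0,q*7+4),0,.35,(0,0,255)); cv2.line(z,(25,q*7),(32,q*7),(0,0,255))
    cv2.imwrite(f"pics/{k}{n}.png",z)
E
python3 - <<'E'
from h import *
need([557.5,186,345],-85)
E
python3 look.py p1
```

```text
time_s: 6.58
tool_pos: [0.5574, 0.1858, 0.3497]
ee_rot: [0.737, -0.675, -0.001, 0.001]
force: [-0.5, -0.3, -2.6]
width: 0.683
time_s: 6.82
tool_pos: [0.5578, 0.1834, 0.3503]
ee_rot: [0.736, -0.677, -0.0, 0.001]
force: [-0.8, -1.3, -1.2]
width: 0.683
shift now [-2.6  0.1  5.3] shift after turn [-2.6  0.1  5.3] turn [ 0.11 -0.07 -0.18]
6.825 pos [557.8 183.4 350.3] q [ 7.362e-01 -6.768e-01 -2.000e-04  1.100e-03] F [-0.8 -1.3 -1.2] M [ 0.03 -0.14  0.04] w 0.683
```

View pics/p1side.png

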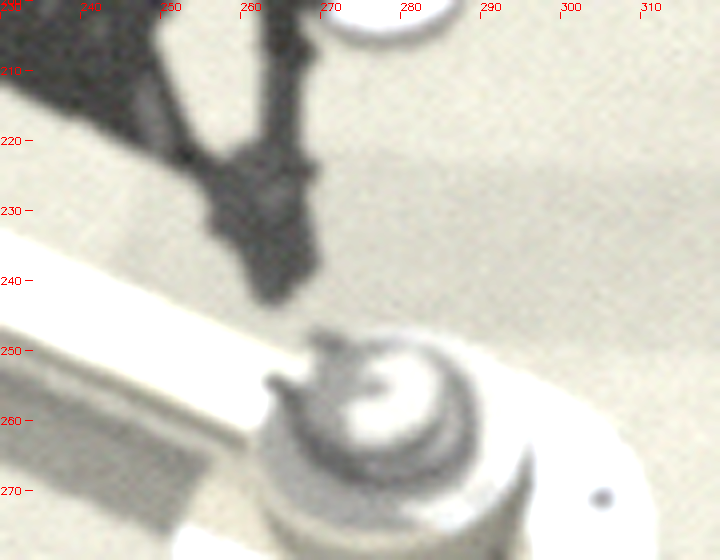

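View pics/p1top.png

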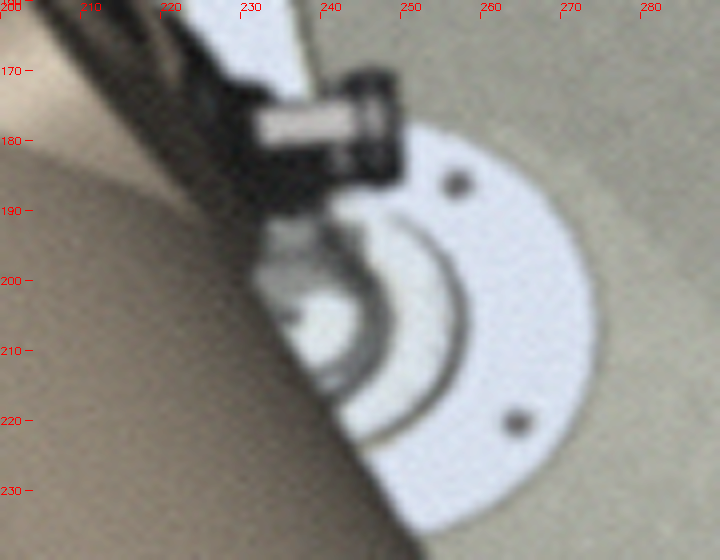

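```bash
cat > ov.py <<'E'
from h import *
import sys
k=sys.argv[1]; cx,cy,yaw=map(float,sys.argv[2:5]); spread=float(sys.argv[5]); zt=float(sys.argv[6])
box=[int(v) for v in sys.argv[7].split(",")] if len(sys.argv)>7 else (250,225,50,42)
c=cap("side"); x,y,w,h=box; f=int(min(780/w,590/h))
z=cv2.convertScaleAbs(cv2.resize(c["img"][y:y+h,x:x+w],None,fx=f,fy=f,interpolation=cv2.INTER_CUBIC),alpha=1.6)
z0=z.copy()
a=np.radians(yaw);Rz=np.array([[np.cos(a),-np.sin(a)],[np.sin(a),np.cos(a)]])
def pr(pts,zz): 
    P=np.c_[(np.array(pts)@Rz.T+[cx,cy]),np.full(len(pts),zz)]/1000; return ((proj(c,P)-[x,y]+.5)*f-.5).round().astype(np.int32)
for s in (1,-1):
    cv2.polylines(z,[pr([(25,s*(7+spread)),(37,s*(7+spread)),(37,s*(14+spread)),(25,s*(14+spread))],zt)],True,(0,0,255),1)
th=np.linspace(0,2*np.pi,60); cv2.polylines(z,[pr(np.c_[21.6*np.cos(th),21.6*np.sin(th)],127)],True,(0,255,0),1)
cv2.imwrite(f"pics/{k}.png",z); cv2.imwrite(f"pics/{k}_raw.png",z0)
E
python3 ov.py o1 527 186.2 5 0 115; python3 - <<'E'
from h import *
s=env.get_state();print(s["time_s"])
E
```

```text
6.975
```

View pics/o1.png

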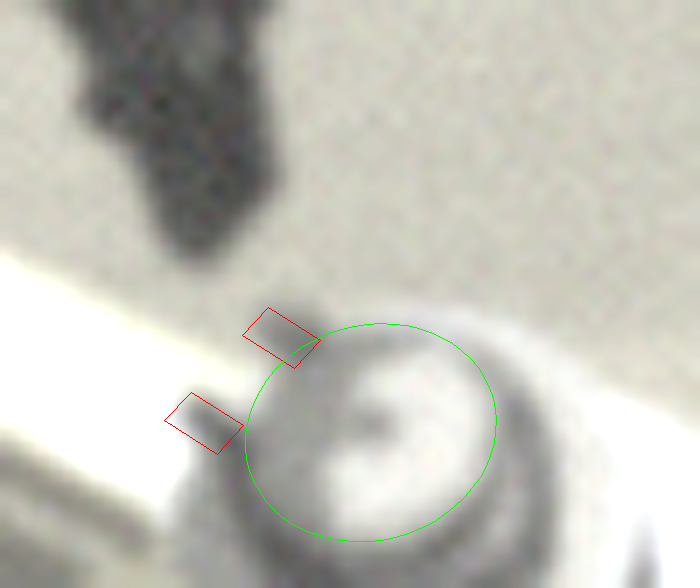

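```bash
python3 ov.py o2 526.3 185 4 0 115 255,240,24,20; python3 ov.py o3 527 184.5 5 0 115  255,240,24,20; python3 - <<'E'
import cv2,numpy as np
cv2.imwrite("pics/o23.png",cv2.resize(np.hstack([cv2.imread("pics/o2_raw.png"),cv2.imread("pics/o2.png"),cv2.imread("pics/o3.png")]),None,fx=.4,fy=.4))
E
```

```text
(no output)
```

View pics/o23.png

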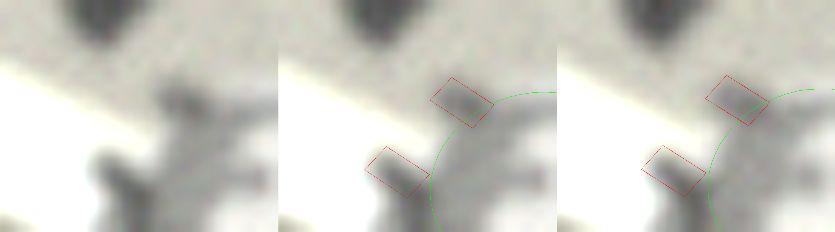

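```bash
cat > tip.py <<'E'
from h import *
import sys
# args: px py(mm, pliers centre), yaw, tipz, half blade width, outname
px,py,yaw,tz,hw=map(float,sys.argv[1:6]); k=sys.argv[6]; box=[int(v) for v in sys.argv[7].split(",")]
c=cap("side"); x,y,w,h=box; f=int(min(780/w,590/h))
z=cv2.convertScaleAbs(cv2.resize(c["img"][y:y+h,x:x+w],None,fx=f,fy=f,interpolation=cv2.INTER_CUBIC),alpha=2); z0=z.copy()
a=np.radians(yaw);Rz=np.array([[np.cos(a),-np.sin(a)],[np.sin(a),np.cos(a)]])
def pr(pts,zz):
    P=np.c_[(np.array(pts)@Rz.T+[px,py]),np.full(len(pts),zz)]/1000; return ((proj(c,P)-[x,y]+.5)*f-.5).round().astype(np.int32)
def rect(a,b): return [(-a,-b),(a,-b),(a,b),(-a,b)]
cv2.polylines(z,[pr(rect(2.5,hw),tz)],True,(0,0,255),1)
cv2.polylines(z,[pr(rect(4.5,hw+5),tz+3)],True,(0,255,0),1)
cv2.polylines(z,[pr(rect(7,20),tz+51)],True,(255,0,0),1)
cv2.imwrite(f"pics/{k}.png",np.hstack([z0,z])[:, :] if w*f*2<=800 else z)
print(w*f,h*f)
s=st()
E
python3 - <<'E'
from h import *
c=cap("side");print((onz(c,263.9,243.5,.1563)*1000).round(1))
E
python3 tip.py 560 185 5 156.3 5.6 t1 250,215,26,36
```

```text
[557.2 191.5 156.3]
416 576
7.175 pos [557.6 185.2 350.4] q [ 7.370e-01 -6.759e-01 -5.000e-04  6.000e-04] F [-0.3 -0.1 -2.2] M [-0.02 -0.04 -0.05] w 0.681
```

View pics/t1.png

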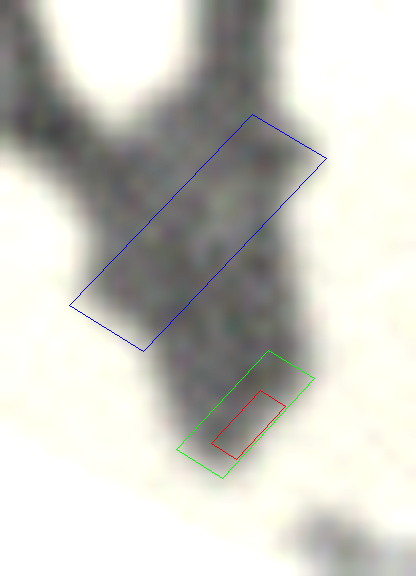

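```bash
python3 - <<'E'
from h import *
need([556.5,186.5,316],-85)
E
python3 -m handwheel '[58,-1,1,10,0,0,0, 58,0,0,15,0,0,0, 58,0,0,9,0,0,0, 58,0,0,0,0,0,0, 58,0,0,0,0,0,0]'
python3 tip.py 559 187 5 122 5.6 t2 250,230,26,36; python3 look.py p2
```

```text
shift now [-1.4  0.9 34.4] shift after turn [-1.4  0.9 34.4] turn [ 0.09 -0.01 -0.05]
time_s: 7.8
tool_pos: [0.5565, 0.1865, 0.3165]
ee_rot: [0.737, -0.676, -0.001, 0.0]
force: [-0.6, 0.4, -1.1]
width: 0.678
416 576
7.85 pos [556.6 186.5 316.8] q [ 7.371e-01 -6.758e-01 -4.000e-04  3.000e-04] F [-0.6  0.2 -1.9] M [-0.02  0.   -0.03] w 0.679
7.85 pos [556.6 186.5 316.8] q [ 7.371e-01 -6.758e-01 -4.000e-04  3.000e-04] F [-0.6  0.2 -1.9] M [-0.02  0.   -0.03] w 0.679
```

View pics/t2.png

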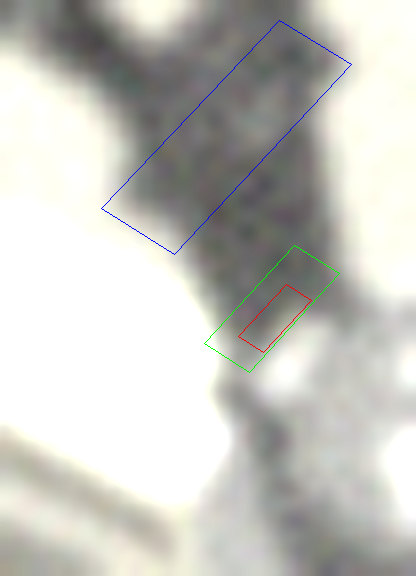

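View pics/p2top.png

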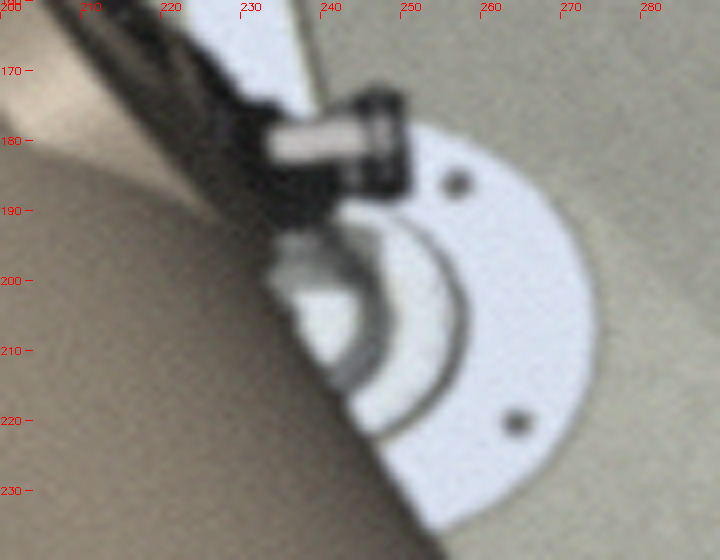

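View pics/p2side.png

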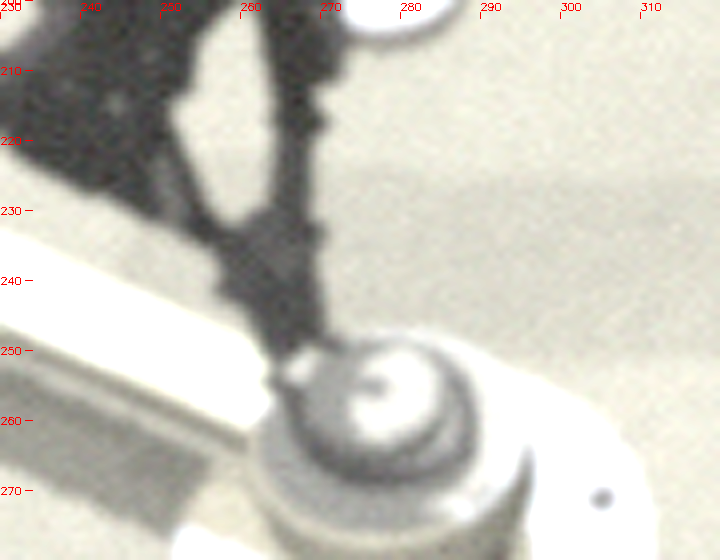

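```bash
python3 - <<'E'
from h import *
c=cap("side");P=np.array([.558,.187,.12]);b=proj(c,P)[0];print(b)
for d in np.eye(3)*.001: print((proj(c,P+d)[0]-b).round(3))
ims=[cap("side")["img"] for _ in range(8)]
im=np.mean(ims,axis=0).astype(np.uint8); np.save("p2avg.npy",np.mean(ims,axis=0))
x,y,w,h=254,230,26,30
z=cv2.convertScaleAbs(cv2.resize(im[y:y+h,x:x+w],None,fx=19,fy=19,interpolation=cv2.INTER_CUBIC),alpha=3,beta=-60)
for k in range(0,w,5): cv2.putText(z,str(x+k),(k*19,10),0,.35,(0,0,255)); cv2.line(z,(k*19+9,12),(k*19+9,18),(0,0,255))
for k in range(0,h,5): cv2.putText(z,str(y+k),(0,k*19+14),0,.35,(0,0,255))
cv2.imwrite("pics/avg2.png",z)
E
```

```text
[267.09055159 250.0545014 ]
[-0.287 -0.221]
[-0.29   0.272]
[-0.055 -0.214]
```

View pics/avg2.png

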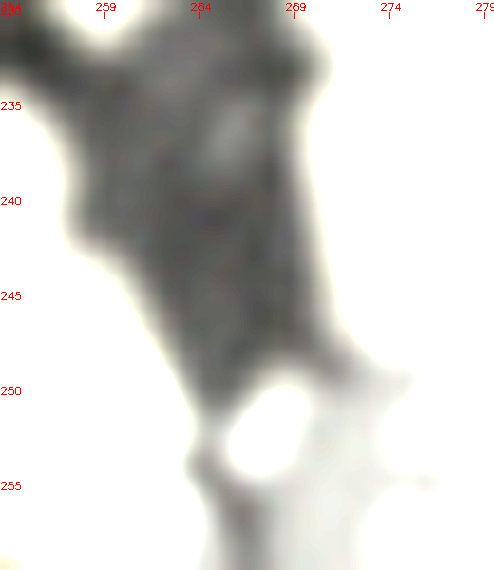

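```bash
python3 -m handwheel '[59.5,0,1.5,3,0,0,0, 59.5,0,0,3,0,0,0, 59.5,0,0,0,0,0,0]'
python3 -m handwheel '[59.5,0,0,1,0,0,0, 59.5,0,0,0,0,0,0]'
python3 - <<'E'
from h import *
st(); need([555,187,309],-85)
E
```

```text
time_s: 8.78
tool_pos: [0.5546, 0.1861, 0.3099]
ee_rot: [0.737, -0.676, -0.001, 0.001]
force: [-0.1, -0.2, -1.7]
width: 0.7
time_s: 9.02
tool_pos: [0.5549, 0.1862, 0.3093]
ee_rot: [0.737, -0.676, -0.001, 0.001]
force: [1.3, 0.4, -1.7]
width: 0.696
9.025 pos [554.9 186.2 309.3] q [ 7.371e-01 -6.758e-01 -6.000e-04  7.000e-04] F [ 1.3  0.4 -1.7] M [-0.01  0.02 -0.02] w 0.696
shift now [-0.8 -0.2  0.3] shift after turn [-0.8 -0.2  0.3] turn [ 0.1  -0.   -0.03]
```

```bash
cat > avg.py <<'E'
from h import *
import sys
k=sys.argv[1]; x,y,w,h=[int(v) for v in sys.argv[2].split(",")]; n=sys.argv[3] if len(sys.argv)>3 else "side"
st(); im=np.mean([cap(n)["img"] for _ in range(3)],axis=0).astype(np.uint8)
f=int(min(780/w,590/h)); z=cv2.convertScaleAbs(cv2.resize(im[y:y+h,x:x+w],None,fx=f,fy=f,interpolation=cv2.INTER_CUBIC),alpha=2.4,beta=-40)
for q in range(0,w,5): cv2.putText(z,str(x+q),(q*f,10),0,.35,(0,0,255)); cv2.line(z,(q*f+f//2,12),(q*f+f//2,18),(0,0,255))
for q in range(0,h,5): cv2.putText(z,str(y+q),(0,q*f+f//2+4),0,.35,(0,0,255))
cv2.imwrite(f"pics/{k}.png",z)
E
python3 avg.py a3 252,232,34,32
```

```text
9.025 pos [554.9 186.2 309.3] q [ 7.371e-01 -6.758e-01 -6.000e-04  7.000e-04] F [ 1.3  0.4 -1.7] M [-0.01  0.02 -0.02] w 0.696
```

View pics/a3.png

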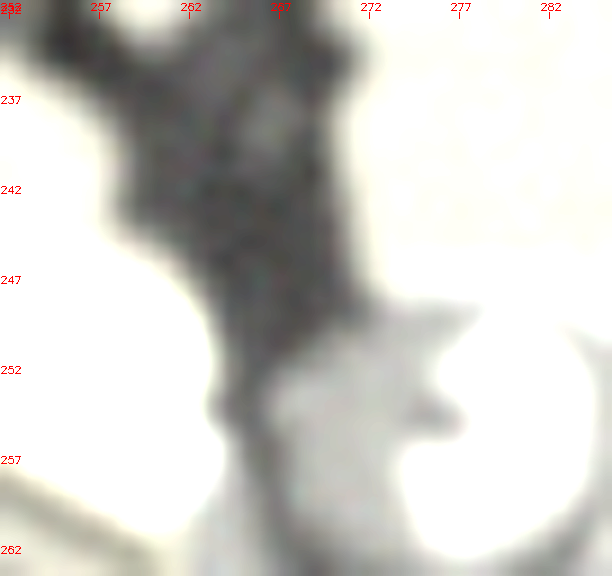

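```bash
python3 -m handwheel '[59.5,-0.5,0,1,0,0,0, 59.5,0,0,0,0,0,0]'
python3 -m handwheel '[59.5,0,0,1,0,0,0, 59.5,0,0,0,0,0,0]'
python3 -m handwheel '[59.5,0,0,1,0,0,0, 59.5,0,0,0,0,0,0]'
```

```text
time_s: 9.43
tool_pos: [0.5547, 0.1868, 0.3083]
ee_rot: [0.737, -0.676, -0.001, 0.001]
force: [0.3, -0.2, -1.6]
width: 0.695
time_s: 9.68
tool_pos: [0.5548, 0.1867, 0.3073]
ee_rot: [0.737, -0.676, -0.001, 0.001]
force: [-0.5, -0.8, -1.6]
width: 0.696
time_s: 9.93
tool_pos: [0.5548, 0.1867, 0.3062]
ee_rot: [0.737, -0.676, -0.001, 0.001]
force: [0.2, 0.2, -1.8]
width: 0.693
```

```bash
python3 -m handwheel '[59.5,0,0,0.7,0,0,0, 59.5,0,0,0,0,0,0]'
python3 -m handwheel '[59.5,0,0,0.7,0,0,0, 59.5,0,0,0,0,0,0]'
python3 avg.py a4 252,232,34,32
```

```text
time_s: 10.18
tool_pos: [0.5548, 0.1867, 0.3056]
ee_rot: [0.737, -0.676, -0.001, 0.001]
force: [0.3, -0.1, -1.4]
width: 0.702
time_s: 10.42
tool_pos: [0.5549, 0.1868, 0.3051]
ee_rot: [0.737, -0.676, -0.0, 0.001]
force: [-0.2, -0.1, -0.8]
width: 0.696
10.425 pos [554.9 186.8 305.1] q [ 7.371e-01 -6.758e-01 -5.000e-04  5.000e-04] F [-0.2 -0.1 -0.8] M [ 0.01 -0.05 -0.07] w 0.696
```

View pics/a4.png

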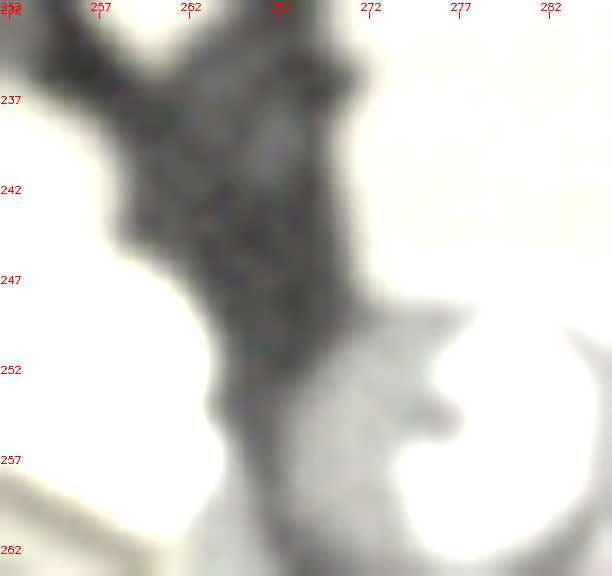

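```bash
python3 -m handwheel '[59.5,0,0,0.4,0,0,0, 59.5,0,0,0,0,0,0]'
python3 - <<'E'
from h import *
for _ in range(3): cap("side"); st()
E
```

```text
time_s: 10.82
tool_pos: [0.5548, 0.1868, 0.3046]
ee_rot: [0.737, -0.676, -0.001, 0.001]
force: [0.2, -0.3, -0.1]
width: 0.693
10.875 pos [554.9 186.8 304.7] q [ 7.371e-01 -6.758e-01 -5.000e-04  5.000e-04] F [-0.3 -0.1  0.5] M [-0.08  0.03  0.03] w 0.697
10.925 pos [554.8 186.7 304.6] q [ 7.371e-01 -6.758e-01 -5.000e-04  6.000e-04] F [0.1 0.6 0.1] M [ 0.02 -0.    0.03] w 0.696
10.975 pos [554.8 186.8 304.6] q [ 7.371e-01 -6.758e-01 -5.000e-04  6.000e-04] F [ 0.3 -1.1  0.6] M [-0.   -0.01  0.02] w 0.699
```

```bash
python3 -m handwheel '[59.5,0,0,-0.3,0,0,0, 58,0,0,-0.5,0,0,0, 57,0,0,-0.3,0,0,0, 56,0,0,-0.3,0,0,0, 56,0,0,0,0,0,0]'
python3 - <<'E'
from h import *
for _ in range(3): cap("side"); st()
E
```

```text
time_s: 11.6
tool_pos: [0.5548, 0.1866, 0.306]
ee_rot: [0.737, -0.676, -0.001, 0.001]
force: [-0.3, 0.0, -0.4]
width: 0.662
11.65 pos [554.8 186.7 306. ] q [ 7.371e-01 -6.758e-01 -5.000e-04  7.000e-04] F [-0.1 -0.7  0.6] M [-0.04  0.02 -0.03] w 0.659
11.7 pos [554.8 186.7 305.9] q [ 7.371e-01 -6.758e-01 -5.000e-04  7.000e-04] F [-0.3  0.5 -0.6] M [-0.07 -0.04 -0.01] w 0.658
11.75 pos [554.8 186.7 305.9] q [ 7.371e-01 -6.758e-01 -6.000e-04  7.000e-04] F [-0.1 -0.6  0.1] M [-0.08 -0.01 -0.01] w 0.654
```

```bash
python3 -m handwheel '[56,0,0,-0.4,0,0,0, 55,0,0,-0.3,0,0,0, 54,0,0,-0.3,0,0,0, 53,0,0,-0.3,0,0,0, 52,0,0,-0.3,0,0,0, 52,0,0,0,0,0,0]'
python3 - <<'E'
from h import *
for _ in range(3): cap("side"); st()
E
```

```text
time_s: 12.5
tool_pos: [0.5548, 0.1867, 0.3075]
ee_rot: [0.737, -0.676, -0.001, 0.001]
force: [-0.7, -0.7, -0.5]
width: 0.61
12.55 pos [554.8 186.6 307.5] q [ 7.371e-01 -6.758e-01 -5.000e-04  7.000e-04] F [ 1.  -0.4 -1.5] M [-0.07 -0.1  -0.04] w 0.609
12.6 pos [554.8 186.7 307.5] q [ 7.371e-01 -6.758e-01 -6.000e-04  8.000e-04] F [ 0.3 -0.2 -0.5] M [-0.11 -0.03  0.02] w 0.614
12.65 pos [554.8 186.7 307.5] q [ 7.371e-01 -6.758e-01 -6.000e-04  7.000e-04] F [-0.  -0.7 -0.9] M [-0.12 -0.06  0.05] w 0.608
```

```bash
python3 avg.py a5 250,228,44,44
```

```text
12.65 pos [554.8 186.7 307.5] q [ 7.371e-01 -6.758e-01 -6.000e-04  7.000e-04] F [-0.  -0.7 -0.9] M [-0.12 -0.06  0.05] w 0.608
```

View pics/a5.png

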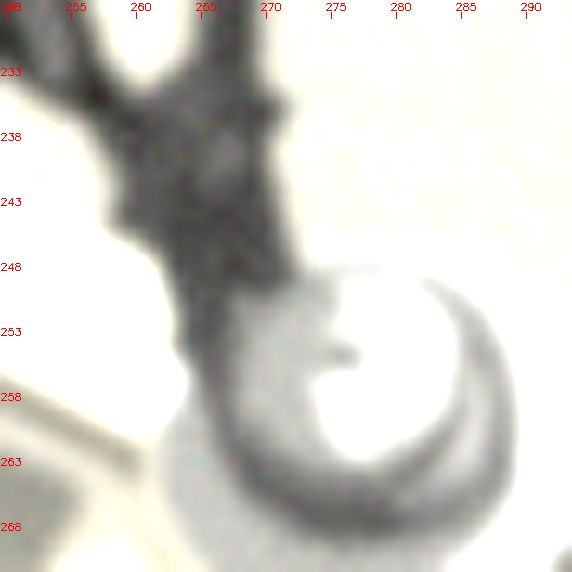

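```bash
python3 -m handwheel '[51,0,0,-0.3,0,0,0, 50,0,0,-0.3,0,0,0, 49,0,0,-0.3,0,0,0, 48,0,0,-0.3,0,0,0, 47,0,0,-0.25,0,0,0, 46,0,0,-0.25,0,0,0, 46,0,0,0,0,0,0]'
python3 - <<'E'
from h import *
for _ in range(3): cap("side"); st()
E
```

```text
time_s: 13.68
tool_pos: [0.5547, 0.1868, 0.3092]
ee_rot: [0.737, -0.676, -0.001, 0.001]
force: [0.3, -0.1, -0.5]
width: 0.544
13.725 pos [554.8 186.7 309.2] q [ 7.371e-01 -6.758e-01 -6.000e-04  7.000e-04] F [ 0.5 -0.2 -1.5] M [-0.03 -0.06 -0.03] w 0.539
13.775 pos [554.8 186.8 309.2] q [ 7.371e-01 -6.758e-01 -6.000e-04  7.000e-04] F [-0.2 -0.5 -1.4] M [-0.02 -0.02  0.  ] w 0.539
13.825 pos [554.8 186.8 309.2] q [ 7.371e-01 -6.758e-01 -6.000e-04  7.000e-04] F [ 0.5 -0.1 -1.5] M [-0.07 -0.01  0.02] w 0.548
```

```bash
python3 -m handwheel '[45,0,0,-0.2,0,0,0, 44,0,0,-0.25,0,0,0, 43,0,0,-0.25,0,0,0, 42,0,0,-0.2,0,0,0, 41,0,0,-0.25,0,0,0, 40,0,0,-0.2,0,0,0, 40,0,0,0,0,0,0]'
python3 - <<'E'
from h import *
for _ in range(3): cap("side"); st()
E
python3 avg.py a6 250,228,44,44
```

```text
time_s: 14.7
tool_pos: [0.5548, 0.1867, 0.3106]
ee_rot: [0.737, -0.676, -0.001, 0.001]
force: [-0.3, -0.5, -2.3]
width: 0.47
14.75 pos [554.8 186.7 310.6] q [ 7.371e-01 -6.758e-01 -6.000e-04  7.000e-04] F [ 0.7  0.8 -2.1] M [ 0.   -0.05  0.02] w 0.473
14.8 pos [554.8 186.8 310.6] q [ 7.371e-01 -6.758e-01 -6.000e-04  7.000e-04] F [ 0.2 -0.7 -1.8] M [-0.1  -0.07 -0.03] w 0.471
14.85 pos [554.8 186.8 310.6] q [ 7.371e-01 -6.758e-01 -6.000e-04  7.000e-04] F [ 0.5  0.2 -2.5] M [-0.04 -0.01  0.04] w 0.474
14.85 pos [554.8 186.8 310.6] q [ 7.371e-01 -6.758e-01 -6.000e-04  7.000e-04] F [ 0.5  0.2 -2.5] M [-0.04 -0.01  0.04] w 0.474
```

View pics/a6.png

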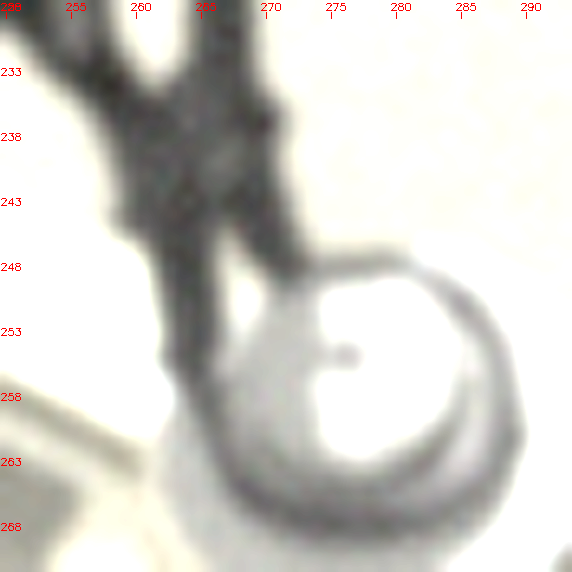

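```bash
python3 -m handwheel '[39,0,0,-0.15,0,0,0, 38,0,0,-0.15,0,0,0, 37,0,0,-0.15,0,0,0, 36,0,0,-0.15,0,0,0, 35,0,0,-0.15,0,0,0, 34,0,0,-0.15,0,0,0, 33.5,0,0,-0.1,0,0,0, 33.5,0,0,0,0,0,0]'
python3 - <<'E'
from h import *
for _ in range(3): cap("side"); st()
E
python3 avg.py a7 250,228,44,44;python3 avg.py a7t 220,180,40,40 top
```

```text
time_s: 16.0
tool_pos: [0.5548, 0.1867, 0.3116]
ee_rot: [0.737, -0.676, -0.001, 0.001]
force: [-0.5, -0.6, -1.4]
width: 0.399
16.05 pos [554.8 186.8 311.6] q [ 7.371e-01 -6.758e-01 -6.000e-04  7.000e-04] F [-0.6 -0.1 -1.8] M [-0.03  0.01  0.  ] w 0.399
16.1 pos [554.8 186.7 311.6] q [ 7.371e-01 -6.758e-01 -5.000e-04  7.000e-04] F [ 0.2  0.2 -1.9] M [-0.03 -0.04  0.05] w 0.403
16.15 pos [554.8 186.7 311.6] q [ 7.371e-01 -6.758e-01 -5.000e-04  6.000e-04] F [-0.1 -0.4 -1.7] M [-0.03 -0.   -0.  ] w 0.401
16.15 pos [554.8 186.7 311.6] q [ 7.371e-01 -6.758e-01 -5.000e-04  6.000e-04] F [-0.1 -0.4 -1.7] M [-0.03 -0.   -0.  ] w 0.401
16.3 pos [554.8 186.7 311.6] q [ 7.371e-01 -6.758e-01 -5.000e-04  7.000e-04] F [-0.5 -0.3 -1.4] M [-0.01  0.01  0.01] w 0.396
```

View pics/a7.png

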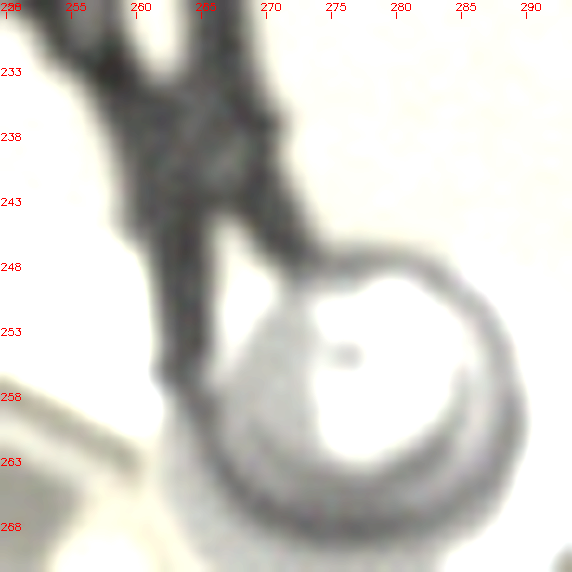

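View pics/a7t.png

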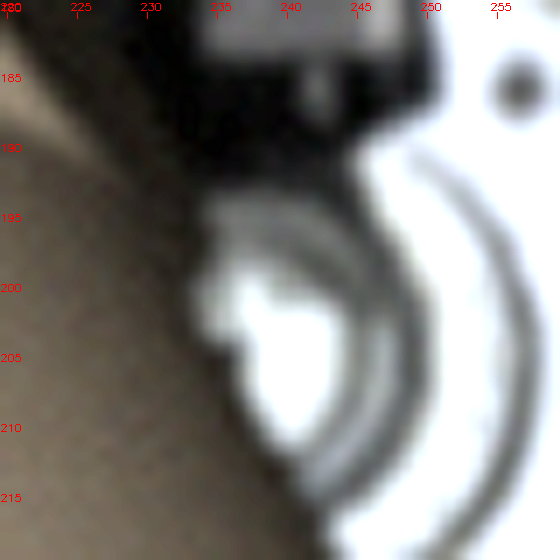

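```bash
python3 -m handwheel '[33.5,0,0,0.7,0,0,0, 33.5,0,0,0.7,0,0,0, 33.5,0,0,0,0,0,0]'
python3 - <<'E'
from h import *
for _ in range(3): cap("side"); st()
E
```

```text
time_s: 16.82
tool_pos: [0.5548, 0.1867, 0.3101]
ee_rot: [0.737, -0.676, -0.001, 0.001]
force: [-0.7, -0.1, -2.1]
width: 0.403
16.875 pos [554.8 186.7 310.2] q [ 7.371e-01 -6.758e-01 -6.000e-04  7.000e-04] F [ 0.1  0.3 -1.2] M [-0.09 -0.07  0.  ] w 0.397
16.925 pos [554.8 186.7 310.2] q [ 7.371e-01 -6.758e-01 -6.000e-04  7.000e-04] F [ 0.3 -0.3 -1.6] M [-0.01 -0.02  0.03] w 0.398
16.975 pos [554.8 186.7 310.2] q [ 7.371e-01 -6.758e-01 -6.000e-04  7.000e-04] F [-0.4 -0.4 -2.2] M [ 0.02 -0.08 -0.01] w 0.399
```

```bash
python3 -m handwheel '[33.5,0,0,0.7,0,0,0, 33.5,0,0,0.7,0,0,0,33.5,0,0,0.7,0,0,0, 33.5,0,0,0,0,0,0]'
python3 - <<'E'
from h import *
for _ in range(3): cap("side"); st()
E
python3 avg.py a8 250,228,44,44
```

```text
time_s: 17.48
tool_pos: [0.5548, 0.1868, 0.3081]
ee_rot: [0.737, -0.676, -0.001, 0.001]
force: [-0.1, -0.2, -2.2]
width: 0.403
17.525 pos [554.8 186.8 308.1] q [ 7.371e-01 -6.758e-01 -6.000e-04  7.000e-04] F [-0.4 -0.2 -2.4] M [ 0.07  0.03 -0.03] w 0.399
17.575 pos [554.8 186.7 308.1] q [ 7.371e-01 -6.758e-01 -6.000e-04  7.000e-04] F [-0.1  0.8 -2.2] M [-0.    0.02  0.05] w 0.398
17.625 pos [554.8 186.8 308.2] q [ 7.371e-01 -6.758e-01 -5.000e-04  6.000e-04] F [ 0.5 -0.4 -1.4] M [ 0.05 -0.03 -0.06] w 0.399
17.625 pos [554.8 186.8 308.2] q [ 7.371e-01 -6.758e-01 -5.000e-04  6.000e-04] F [ 0.5 -0.4 -1.4] M [ 0.05 -0.03 -0.06] w 0.399
```

View pics/a8.png

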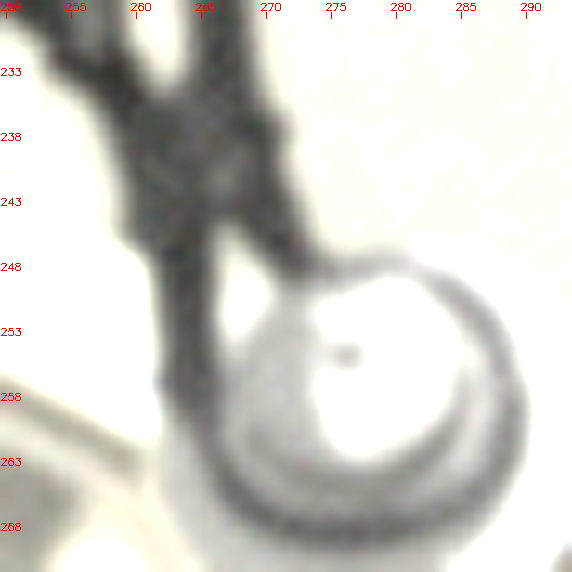

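```bash
cat > prof.py <<'E'
from h import *
g=np.mean([cv2.cvtColor(cap("side")["img"],cv2.COLOR_BGR2GRAY) for _ in range(3)],axis=0).astype(np.float32)
st()
# vertical profiles through back part and sides of ring
for u in (281,283,285,287):
    p=g[258:276,u]; print(u,p.astype(int))
for v in (258,260,262,264):
    print("row",v,g[v,282:296].astype(int))
E
python3 prof.py; python3 -m handwheel '[33.5,0,0,0.7,0,0,0, 33.5,0,0,0.7,0,0,0, 33.5,0,0,0,0,0,0]';python3 prof.py
```

```text
17.925 pos [554.8 186.7 308.1] q [ 7.371e-01 -6.758e-01 -6.000e-04  7.000e-04] F [ 0.5  0.4 -1.4] M [ 0.04 -0.05 -0.08] w 0.403
281 [157 151 140 122 100  82  78  81  85  72  65  74  88  98 101 100 101 109]
283 [142 130 113  95  82  85  92  94  83  76  76  89 100 108 108 102 105 119]
285 [104 102 101 103 108 105  97  83  77  77  88 101 120 133 131 118 119 122]
287 [110 108 106 101  92  86  81  78  87  98 116 134 149 152 149 141 128 110]
row 258 [151 142 121 104 110 110  96  88 112 142 153 158 164 170]
row 260 [127 113  98 101 111 106  87  82 106 140 154 160 167 168]
row 262 [ 89  82  94 108 106  92  78  84 114 143 156 162 164 158]
row 264 [ 83  92  98  97  92  81  82 102 134 152 157 161 160 140]
time_s: 18.3
tool_pos: [0.5547, 0.1867, 0.3066]
ee_rot: [0.737, -0.676, -0.001, 0.001]
force: [0.3, -0.3, -2.1]
width: 0.403
18.45 pos [554.7 186.7 306.6] q [ 7.371e-01 -6.757e-01 -6.000e-04  8.000e-04] F [-1.1 -0.3 -1.3] M [ 0.01 -0.02  0.05] w 0.396
281 [155 151 139 122 103  81  82  97 108 103  83  70  74  88  98  99 102 111]
283 [142 131 113  94  85  98 110 113 104  93  81  79  91 106 108 102 106 118]
285 [105 102 102 112 119 120 109  95  88  82  78  95 118 134 129 116 120 121]
287 [112 112 110 105 100  98  94  89  83  90 113 134 147 152 148 143 128 111]
row 258 [152 142 121 105 114 112  99  91 111 141 154 159 164 172]
row 260 [128 113  97 102 117 110  94  87 108 139 155 159 169 167]
row 262 [ 87  85 100 119 119 100  89  85 108 141 156 162 166 158]
row 264 [ 96 110 116 109 100  94  86  90 119 146 158 161 160 140]
```

```bash
python3 -m handwheel '[33.5,0,0,0.7,0,0,0, 33.5,0,0,0.7,0,0,0, 33.5,0,0,0.7,0,0,0, 33.5,0,0,0,0,0,0]';python3 prof.py;python3 avg.py a9 250,228,44,44
```

```text
time_s: 18.95
tool_pos: [0.5547, 0.1867, 0.3045]
ee_rot: [0.737, -0.676, -0.001, 0.001]
force: [-0.5, -0.1, -2.1]
width: 0.397
19.1 pos [554.8 186.7 304.6] q [ 7.371e-01 -6.758e-01 -5.000e-04  6.000e-04] F [-1.   0.8 -2.4] M [ 0.01  0.05 -0.02] w 0.399
281 [156 151 140 120 101  82  83  98 106 101  88  73  72  84  97  99  99 110]
283 [143 130 113  92  85  96 113 113 104  91  83  79  88 103 106 102 107 121]
285 [105 101 102 111 121 120 110  98  89  84  80  95 128 142 129 114 117 124]
287 [113 114 109 103  98  94  97  92  89  90 108 134 148 153 144 137 127 112]
row 258 [150 143 122 105 113 113  99  93 113 141 154 158 166 171]
row 260 [129 113  98 102 119 109  92  90 107 140 155 161 167 168]
row 262 [ 90  85 101 121 116  98  87  86 108 142 155 159 164 159]
row 264 [ 97 113 117 110 101  97  91  99 128 150 157 162 161 139]
19.1 pos [554.8 186.7 304.6] q [ 7.371e-01 -6.758e-01 -5.000e-04  6.000e-04] F [-1.   0.8 -2.4] M [ 0.01  0.05 -0.02] w 0.399
```

View pics/a9.png

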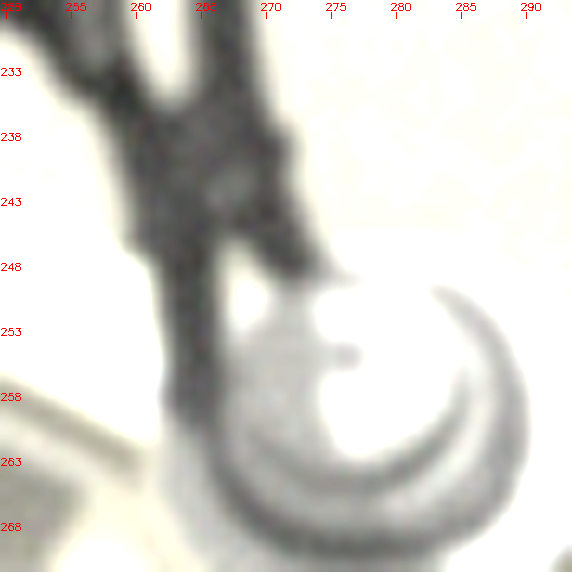

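```bash
python3 - <<'E'
from h import *
c=cap("side"); a=np.radians(4)
for cx,cy in ((526.6,185.5),):
  for phi in (180,150,120,225):
    th=np.radians(phi)+a
    for r in (25.,30,33):
      print(phi,r,[proj(c,[[(cx+r*np.cos(th))/1000,(cy+r*np.sin(th))/1000,z/1000]])[0].round(1).tolist() for z in (98,102,107,111,115)])
E
python3 - <<'E'
import sys
sys.path.insert(0,'.')
from h import *
x,y,w,h=262,244,32,30
im=np.mean([cap("side")["img"] for _ in range(4)],axis=0).astype(np.uint8)
f=19; z=cv2.convertScaleAbs(cv2.resize(im[y:y+h,x:x+w],None,fx=f,fy=f,interpolation=cv2.INTER_CUBIC),alpha=1.6)
for q in range(0,w,5): cv2.putText(z,str(x+q),(q*f,10),0,.4,(0,0,255)); cv2.line(z,(q*f+f//2,12),(q*f+f//2,18),(0,0,255))
for q in range(0,h,5): cv2.putText(z,str(y+q),(0,q*f+f//2+4),0,.4,(0,0,255))
cv2.imwrite("pics/b1.png",z)
E
```

```text
180 25.0 [[285.5, 266.4], [285.3, 265.6], [285.1, 264.6], [285.0, 263.8], [284.8, 262.9]]
180 30 [[287.1, 267.5], [286.9, 266.7], [286.7, 265.6], [286.6, 264.8], [286.4, 264.0]]
180 33 [[288.0, 268.1], [287.9, 267.3], [287.7, 266.3], [287.5, 265.5], [287.4, 264.6]]
150 25.0 [[281.2, 269.4], [281.0, 268.6], [280.8, 267.6], [280.6, 266.8], [280.4, 266.0]]
150 30 [[281.9, 271.1], [281.7, 270.3], [281.5, 269.3], [281.3, 268.5], [281.1, 267.7]]
150 33 [[282.3, 272.1], [282.1, 271.3], [281.9, 270.3], [281.7, 269.5], [281.6, 268.7]]
120 25.0 [[275.9, 270.3], [275.7, 269.5], [275.4, 268.4], [275.2, 267.6], [275.0, 266.8]]
120 30 [[275.5, 272.1], [275.3, 271.3], [275.0, 270.3], [274.8, 269.5], [274.6, 268.7]]
120 33 [[275.3, 273.2], [275.1, 272.4], [274.8, 271.4], [274.6, 270.6], [274.4, 269.8]]
225 25.0 [[287.8, 259.7], [287.6, 258.9], [287.4, 257.9], [287.3, 257.0], [287.1, 256.2]]
225 30 [[289.8, 259.4], [289.6, 258.6], [289.5, 257.6], [289.3, 256.7], [289.2, 255.9]]
225 33 [[291.0, 259.2], [290.8, 258.4], [290.7, 257.4], [290.5, 256.6], [290.4, 255.7]]
```

View pics/b1.png

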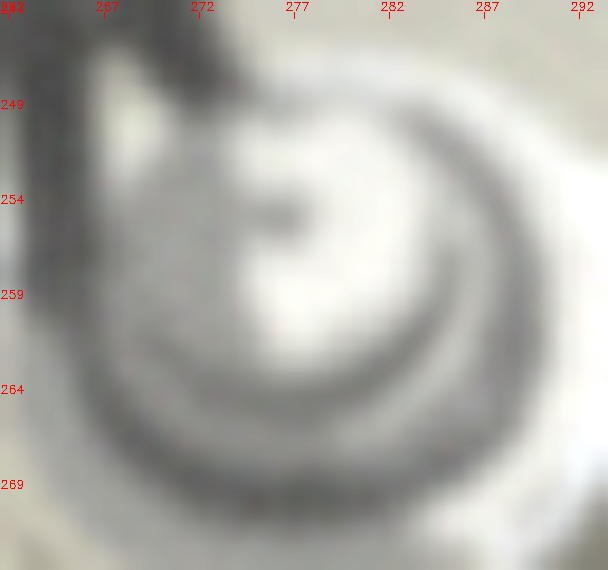

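```bash
python3 -m handwheel '[33.5,0,0,0.7,0,0,0, 33.5,0,0,0.7,0,0,0, 33.5,0,0,0.7,0,0,0, 33.5,0,0,0,0,0,0]';python3 prof.py; python3 -m handwheel '[33.5,0,0,0.7,0,0,0, 33.5,0,0,0.7,0,0,0, 33.5,0,0,0,0,0,0]';python3 prof.py
```

```text
time_s: 20.0
tool_pos: [0.5548, 0.1867, 0.3024]
ee_rot: [0.737, -0.676, -0.001, 0.001]
force: [0.2, -0.1, -1.8]
width: 0.4
20.15 pos [554.8 186.7 302.5] q [ 7.371e-01 -6.758e-01 -5.000e-04  6.000e-04] F [-0.7  0.2 -3.1] M [ 0.06  0.07 -0.01] w 0.404
281 [157 151 140 121 103  82  84  99 105  99  84  71  64  76  91  98 101 111]
283 [142 131 112  93  87  95 111 111 101  89  84  77  78  91  97 100 105 118]
285 [107 104 104 114 121 121 104  90  87  86  81  95 122 134 122 112 118 122]
287 [112 112 109 101  98  90  91  92  91  90 108 133 150 152 145 136 126 112]
row 258 [151 142 121 107 114 112  99  92 111 140 153 159 165 171]
row 260 [129 112  97 104 117 109  96  90 108 140 155 161 167 168]
row 262 [ 89  87 103 121 115  98  86  87 104 141 157 162 165 157]
row 264 [ 96 111 115 104  94  91  86  90 115 145 156 162 160 142]
time_s: 20.52
tool_pos: [0.5548, 0.1867, 0.301]
ee_rot: [0.737, -0.676, -0.001, 0.001]
force: [-0.6, 0.7, -1.4]
width: 0.397
20.675 pos [554.8 186.8 301.1] q [ 7.371e-01 -6.758e-01 -5.000e-04  6.000e-04] F [-0.1  0.1 -2.2] M [-0.08 -0.   -0.04] w 0.399
281 [158 152 141 122 104  84  83  97 105  97  80  75  74  79  92  99 100 111]
283 [143 129 112  94  85  98 112 111  99  83  76  81  97 113 114 104 107 119]
285 [104 102 104 113 118 119 102  89  79  80  89 107 135 142 125 112 118 120]
287 [110 110 107 102  95  86  84  89  94 107 129 148 154 152 144 135 124 112]
row 258 [152 143 121 104 111 110  99  95 115 142 154 157 164 172]
row 260 [128 112  98 104 116 107  94  91 110 140 156 160 166 169]
row 262 [ 89  85 102 118 117  95  88  94 115 145 156 160 164 157]
row 264 [ 97 112 115 102  90  84  87 107 139 155 160 164 159 141]
```

```bash
cat > b.py <<'E'
from h import *
import sys
k=sys.argv[1]; x,y,w,h=[int(v) for v in (sys.argv[2] if len(sys.argv)>2 else "256,240,40,34").split(",")]
im=np.mean([cap("side")["img"] for _ in range(4)],axis=0); np.save(k+".npy",im); im=im.astype(np.uint8)
f=int(min(780/w,590/h)); z=cv2.convertScaleAbs(cv2.resize(im[y:y+h,x:x+w],None,fx=f,fy=f,interpolation=cv2.INTER_CUBIC),alpha=1.6)
for q in range(0,w,5): cv2.putText(z,str(x+q),(q*f,10),0,.4,(0,0,255)); cv2.line(z,(q*f+f//2,12),(q*f+f//2,18),(0,0,255))
for q in range(0,h,5): cv2.putText(z,str(y+q),(0,q*f+f//2+4),0,.4,(0,0,255))
cv2.imwrite(f"pics/{k}.png",z); st()
E
python3 b.py b2
```

```text
20.875 pos [554.8 186.7 301.1] q [ 7.371e-01 -6.758e-01 -5.000e-04  6.000e-04] F [ 0.1 -0.  -2.3] M [0.03 0.01 0.07] w 0.397
```

View pics/b2.png

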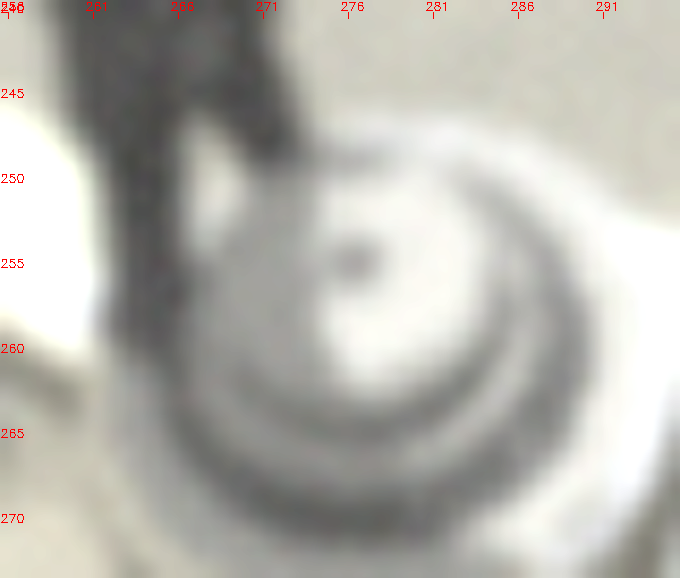

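```bash
python3 -m handwheel '[33.5,0,0,0.7,0,0,0, 33.5,0,0,0.5,0,0,0, 33.5,0,0,0,0,0,0]';python3 prof.py|head -3; python3 -m handwheel '[33.5,0,0,0.7,0,0,0, 33.5,0,0,0,0,0,0]';python3 prof.py
```

```text
time_s: 21.25
tool_pos: [0.5548, 0.1867, 0.2999]
ee_rot: [0.737, -0.676, -0.001, 0.001]
force: [-0.6, 0.3, -3.7]
width: 0.4
21.4 pos [554.8 186.7 299.9] q [ 7.371e-01 -6.758e-01 -5.000e-04  6.000e-04] F [ 0.6  0.1 -2.5] M [-0.   -0.07  0.04] w 0.401
281 [158 152 139 122 102  85  82  99 105  93  77  71  71  76  90  98 101 109]
283 [142 129 114  96  85  97 111 111  99  82  76  82  99 111 113 105 105 119]
time_s: 21.65
tool_pos: [0.5548, 0.1867, 0.2992]
ee_rot: [0.737, -0.676, -0.001, 0.001]
force: [-0.3, -0.3, -2.1]
width: 0.398
21.8 pos [554.8 186.7 299.2] q [ 7.371e-01 -6.758e-01 -5.000e-04  6.000e-04] F [ 0.1  0.  -2.3] M [-0.03 -0.03 -0.04] w 0.401
281 [158 152 139 123 100  82  81  99 107  94  76  71  71  78  91  98 102 111]
283 [142 130 111  93  86  97 110 112  97  83  75  82  96 110 111 103 106 119]
285 [106 105 103 111 120 119 105  85  80  78  85 105 132 142 126 112 118 123]
287 [111 110 107 100  92  81  81  82  92 106 128 147 156 153 145 134 124 111]
row 258 [153 142 121 106 111 111  96  96 115 142 154 158 166 173]
row 260 [126 111 100 103 116 107  96  90 109 142 156 161 167 170]
row 262 [ 90  86 102 120 114  92  84  95 114 146 156 162 166 159]
row 264 [ 95 110 114 105  86  81  84 106 139 155 158 162 160 139]
```

```bash
python3 -m handwheel '[33.5,0,0,0.6,0,0,0, 33.5,0,0,0,0,0,0]';python3 -m handwheel '[33.5,0,0,0.6,0,0,0, 33.5,0,0,0,0,0,0]';python3 prof.py
```

```text
time_s: 22.05
tool_pos: [0.5548, 0.1867, 0.2986]
ee_rot: [0.737, -0.676, -0.001, 0.001]
force: [0.2, 0.4, -1.0]
width: 0.4
time_s: 22.3
tool_pos: [0.5551, 0.1868, 0.2985]
ee_rot: [0.737, -0.676, -0.0, 0.0]
force: [-0.2, -1.3, 1.2]
width: 0.401
22.45 pos [555.  186.8 298.4] q [ 7.371e-01 -6.758e-01 -3.000e-04  3.000e-04] F [ 0.  -0.4  1.8] M [-0.1 -0.   0. ] w 0.399
281 [156 153 140 122 101  82  82  99 105  93  76  72  68  77  91  98 101 111]
283 [142 130 112  94  85  97 110 112  96  80  75  76  92  99 100 101 107 120]
285 [105 102 104 112 119 117 103  88  78  76  83 106 135 140 126 111 116 122]
287 [111 113 108  99  90  80  81  84  94 106 127 148 155 152 142 130 124 112]
row 258 [154 142 121 105 113 111  98  93 115 143 157 158 164 172]
row 260 [129 112  99 104 117 108  94  89 110 140 155 161 168 169]
row 262 [ 90  85 103 119 113  90  83  90 115 142 157 160 165 159]
row 264 [ 97 110 113 103  87  81  84 106 139 155 158 162 161 139]
```

```bash
python3 b.py b3; python3 - <<'E'
import numpy as np
for k in ("p2avg","b2","b3"):
    g=np.load(k+".npy").mean(axis=2)
    print(k)
    for u in (277,281,285,287): print(u,g[258:276,u].astype(int))
E
```

```text
22.65 pos [555.  186.8 298.4] q [ 7.371e-01 -6.758e-01 -4.000e-04  3.000e-04] F [ 0.2 -0.7  4.2] M [-0.15 -0.03 -0.  ] w 0.399
p2avg
277 [151 155 155 148 135 114  90  76  71  65  64  71  86  95  99  98  97 104]
281 [155 150 138 121 101  81  77  83  84  75  70  81  93  98 101 100  98 108]
285 [103 101  98 105 111 110  99  87  78  80  88  99 118 137 139 127 122 121]
287 [ 97 102 101  97  94  89  83  79  88  97 110 123 140 148 153 150 138 114]
b2
277 [152 157 155 148 131 107  84  76  84  88  81  68  60  65  83  97 100 106]
281 [155 151 138 122 101  82  81  98 105  96  80  72  71  78  91  97 100 109]
285 [104 103 102 113 118 117 105  90  82  79  87 106 133 140 126 109 114 119]
287 [110 111 108 101  96  84  82  88  95 107 126 146 154 153 145 133 122 109]
b3
277 [152 155 156 149 130 107  83  79  85  87  80  68  59  65  84  96  99 105]
281 [155 150 139 121 100  83  81  98 108  94  78  69  68  76  90  98  99 109]
285 [104 102 104 112 119 117 103  86  78  78  82 107 132 140 123 109 114 119]
287 [109 110 108 101  91  80  79  84  92 104 127 145 156 151 139 130 120 109]
```

View pics/b3.png

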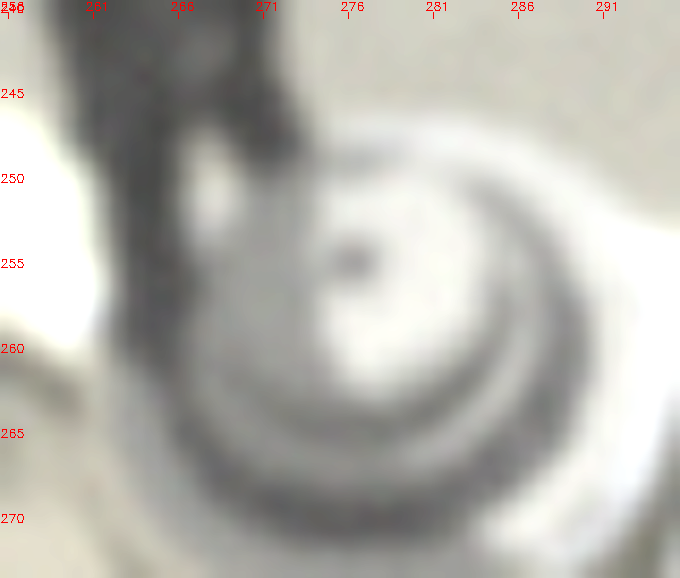

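```bash
python3 -m handwheel '[34.5,0,0,0.1,0,0,0, 35.5,0,0,0.15,0,0,0, 36.5,0,0,0.15,0,0,0, 37.5,0,0,0.15,0,0,0, 38.5,0,0,0.2,0,0,0, 39.5,0,0,0.2,0,0,0, 39.5,0,0,0,0,0,0]'
python3 prof.py
```

```text
time_s: 23.52
tool_pos: [0.5549, 0.1872, 0.2975]
ee_rot: [0.737, -0.676, -0.001, 0.0]
force: [0.0, 1.2, 5.8]
width: 0.464
23.675 pos [555.  187.2 297.5] q [ 7.372e-01 -6.757e-01 -5.000e-04  1.000e-04] F [0.5 0.5 6.2] M [ 0.2   0.03 -0.04] w 0.467
281 [157 153 139 124 101  84  83  99 105  95  76  72  67  74  88  98 101 112]
283 [141 130 114  95  88  98 112 111  98  82  80  78  82  89  98 101 106 118]
285 [108 103 106 110 122 118 104  90  83  81  87 103 127 138 122 111 116 122]
287 [111 111 108 101  91  81  81  85  93 101 118 141 153 152 145 134 126 112]
row 258 [152 141 121 108 111 111 101 111 139 153 156 160 164 172]
row 260 [131 114  98 106 119 108  91  92 117 144 156 161 168 168]
row 262 [ 92  88 101 122 115  91  80  91 121 147 156 162 165 159]
row 264 [ 96 112 115 104  86  81  84 105 138 154 157 162 162 140]
```

```bash
python3 -m handwheel '[40.5,0,0,0,0,0,0, 41.5,0,0,0.2,0,0,0, 42.5,0,0,0.2,0,0,0, 43.5,0,0,0.2,0,0,0, 44.5,0,0,0.2,0,0,0, 45.5,0,0,0.2,0,0,0, 45.5,0,0,0,0,0,0]'
python3 - <<'E'
from h import *
for _ in range(3): cap("side"); st()
E
```

```text
time_s: 24.55
tool_pos: [0.5549, 0.1868, 0.2962]
ee_rot: [0.737, -0.676, -0.001, 0.0]
force: [0.9, 0.5, 5.7]
width: 0.534
24.6 pos [554.9 186.9 296.2] q [ 7.371e-01 -6.758e-01 -5.000e-04  5.000e-04] F [0.5 0.6 6. ] M [ 0.17 -0.02 -0.09] w 0.536
24.65 pos [554.8 186.9 296.2] q [ 7.371e-01 -6.758e-01 -5.000e-04  5.000e-04] F [0.9 0.  5.2] M [ 0.23 -0.03  0.  ] w 0.531
24.7 pos [554.8 186.9 296.2] q [ 7.371e-01 -6.758e-01 -5.000e-04  5.000e-04] F [-0.3  0.6  5.6] M [ 0.26 -0.01 -0.01] w 0.533
```

```bash
python3 -m handwheel '[46.5,0,0,0.1,0,0,0, 47.5,0,0,0.2,0,0,0, 48.5,0,0,0.2,0,0,0, 49.5,0,0,0.2,0,0,0, 50.5,0,0,0.25,0,0,0, 51.5,0,0,0.25,0,0,0, 51.5,0,0,0,0,0,0]'
python3 b.py b4
```

```text
time_s: 25.58
tool_pos: [0.5547, 0.1867, 0.2947]
ee_rot: [0.737, -0.676, -0.001, 0.001]
force: [0.0, 0.7, 2.3]
width: 0.604
25.775 pos [554.7 186.7 294.7] q [ 7.371e-01 -6.758e-01 -6.000e-04  8.000e-04] F [ 0.9 -0.2  2. ] M [0.32 0.05 0.03] w 0.608
```

View pics/b4.png

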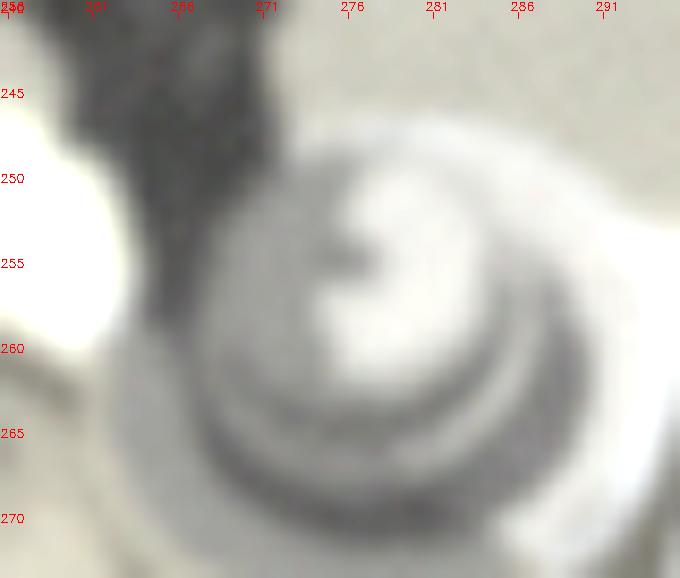

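```bash
python3 -m handwheel '[53,0,0,0.3,0,0,0, 54.5,0,0,0.3,0,0,0, 56,0,0,0.3,0,0,0, 57.5,0,0,0.2,0,0,0, 59,0,0,0.2,0,0,0, 59.5,0,0,0,0,0,0, 59.5,0,0,0,0,0,0]'
python3 b.py b5
```

```text
time_s: 26.65
tool_pos: [0.5548, 0.1867, 0.2936]
ee_rot: [0.737, -0.676, -0.001, 0.001]
force: [0.2, -0.6, -1.4]
width: 0.699
26.85 pos [554.8 186.7 293.6] q [ 7.371e-01 -6.758e-01 -5.000e-04  6.000e-04] F [-0.2 -0.3 -1.4] M [-0.03 -0.02 -0.  ] w 0.696
```

View pics/b5.png

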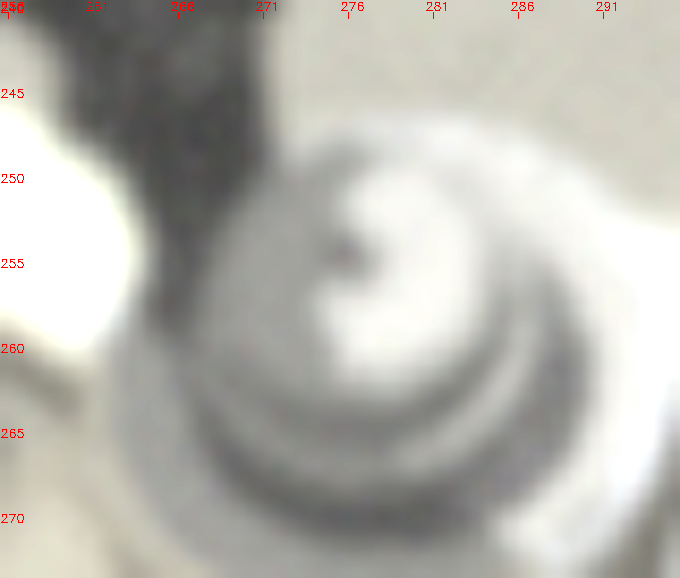

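```bash
python3 -m handwheel '[59.5,0,0,-1,0,0,0, 59.5,0,0,-2,0,0,0, 59.5,0,0,-2,0,0,0, 59.5,0,0,0,0,0,0]'
python3 -m handwheel '[59,0,0,-8,0,0,0, 58,0,0,-12,0,0,0, 58,0,0,-15,0,0,0, 58,0,0,-15,0,0,0, 58,0,0,-8,0,0,0, 58,0,0,0,0,0,0]'
python3 b.py b6 250,215,45,60; python3 - <<'E'
from h import *
need([523.9,-195.9,352],-83)
E
```

```text
time_s: 27.35
tool_pos: [0.5549, 0.1868, 0.2988]
ee_rot: [0.737, -0.676, -0.0, 0.0]
force: [-0.5, 0.2, -2.0]
width: 0.695
time_s: 28.1
tool_pos: [0.5551, 0.1869, 0.3574]
ee_rot: [0.737, -0.676, -0.0, 0.0]
force: [-0.1, 0.2, -1.9]
width: 0.679
28.3 pos [554.6 186.5 355.9] q [ 0.7371 -0.6758 -0.0008  0.0012] F [-0.   0.  -2.1] M [ 0.08  0.03 -0.01] w 0.681
shift now [378.3  63.7   4.2] shift after turn [375.8  77.1   3.9] turn [ 0.17 -0.02 -2.03]
```

View pics/b6.png

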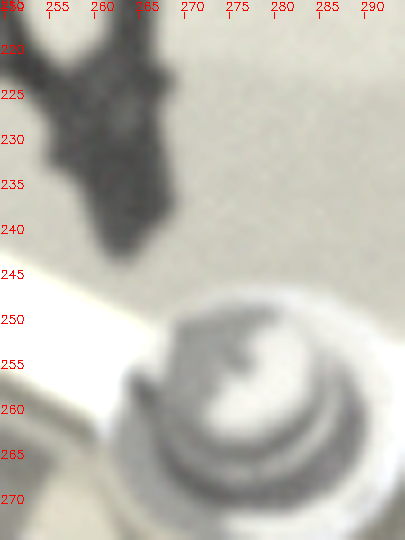

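```bash
python3 -m handwheel '[58,15,3,0,0,0,-2, 58,45,9,0,0,0,0, 58,50,10,0,0,0,0, 58,50,10,0,0,0,0, 58,50,10,0,0,0,0, 58,50,10,0,0,0,0, 58,50,10,0,0,0,0, 58,40,9,0,0,0,0, 58,20,5,0,0,0,0, 58,6,1,0,0,0,0]'
python3 -m handwheel '[58,0,0,0,0,0,0, 58,0,0,0,0,0,0]'
python3 b.py c1 340,100,60,90; python3 - <<'E'
from h import *
need([525,-195.9,352],-83)
E
```

```text
time_s: 29.55
tool_pos: [0.523, -0.1973, 0.3561]
ee_rot: [0.748, -0.664, -0.001, 0.001]
force: [0.3, 0.5, -2.2]
width: 0.68
time_s: 29.8
tool_pos: [0.5239, -0.1942, 0.3566]
ee_rot: [0.75, -0.662, -0.001, 0.0]
force: [0.1, -0.4, -1.4]
width: 0.677
30.0 pos [ 523.7 -195.   356.8] q [ 7.492e-01 -6.623e-01 -6.000e-04  6.000e-04] F [ 0.5  0.2 -2.3] M [-0.02  0.03 -0.  ] w 0.681
shift now [ 1.1 -1.1  4.8] shift after turn [ 1.1 -1.1  4.8] turn [0.09 0.01 0.04]
```

View pics/c1.png

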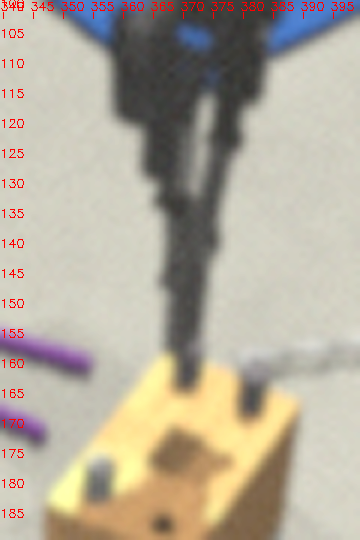

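```bash
python3 - <<'E'
from h import *
c=cap("side");t=cap("top")
im=np.load("c1.npy").astype(np.uint8); x,y,w,h=355,162,30,24
z=cv2.convertScaleAbs(cv2.resize(im[y:y+h,x:x+w],None,fx=24,fy=24,interpolation=cv2.INTER_CUBIC),alpha=1.8)
for cx,cy in ((525,-196),):
  a=np.radians(7);Rz=np.array([[np.cos(a),-np.sin(a)],[np.sin(a),np.cos(a)]])
  for q,zz,col in (([(-10,-15.5),(10,-15.5),(10,15.5),(-10,15.5)],90,(0,0,255)),([(-38,-62),(38,-62),(38,62),(-38,62)],90,(0,255,0))):
    P=np.c_[np.array(q)@Rz.T+[cx,cy],[zz]*4]/1000; u=((proj(c,P)-[x,y]+.5)*24).astype(np.int32); cv2.polylines(z,[u],True,col,1)
cv2.imwrite("pics/c2.png",z)
print((onz(c,368,174.5,.09)*1000).round(1))
E
```

```text
[ 527.3 -195.2   90. ]
```

View pics/c2.png

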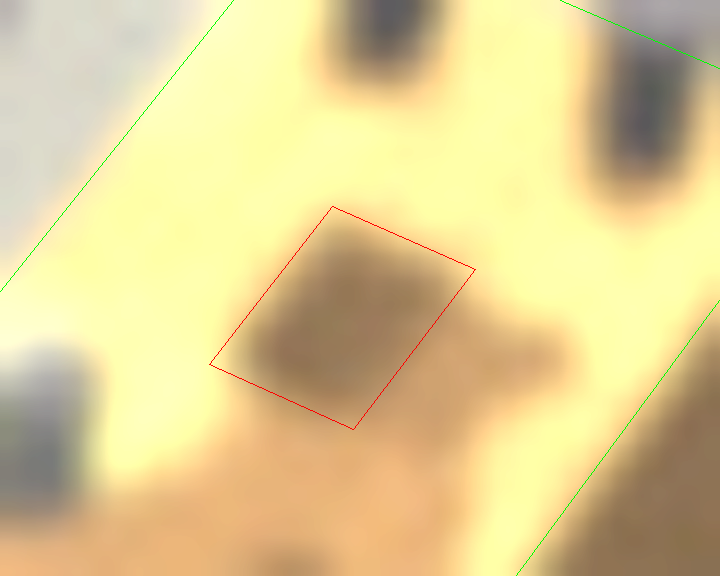

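```bash
python3 -m handwheel '[58,0.7,-1.5,10,0,0,0, 58,0,0,15,0,0,0, 58,0,0,15,0,0,0, 58,0,0,12,0,0,0, 58,0,0,5,0,0,0, 58,0,0,0,0,0,0]'
python3 b.py c3 345,110,50,80; python3 - <<'E'
from h import *
need([525.3,-195.5,290],-83)
E
```

```text
time_s: 30.85
tool_pos: [0.525, -0.1963, 0.2994]
ee_rot: [0.749, -0.663, -0.001, 0.001]
force: [-0.3, -0.6, -1.0]
width: 0.684
31.05 pos [ 525.3 -196.4  300.3] q [ 7.488e-01 -6.628e-01 -1.000e-04  4.000e-04] F [-0.3  0.  -1. ] M [ 0.01 -0.01  0.07] w 0.682
shift now [-0.9 -0.1 10.3] shift after turn [-0.9 -0.1 10.3] turn [ 0.04 -0.03 -0.03]
```

View pics/c3.png

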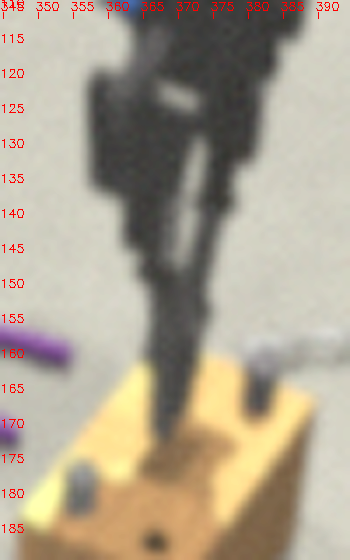

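```bash
python3 -m handwheel '[58,-0.5,0,8,0,0,0, 58,0,0,8,0,0,0, 58,0,0,8,0,0,0, 58,0,0,0,0,0,0]'
python3 - <<'E'
from h import *
need([525.3,-195.5,240],-83)
E
```

```text
time_s: 31.55
tool_pos: [0.5244, -0.1957, 0.2747]
ee_rot: [0.749, -0.663, -0.001, 0.001]
force: [0.0, 0.9, -1.4]
width: 0.686
shift now [-0.1 -1.  34.7] shift after turn [-0.1 -0.9 34.7] turn [ 0.2   0.04 -0.03]
```

```bash
python3 -m handwheel '[58,0,-0.5,8,0,0,0, 58,0,0,10,0,0,0, 58,0,0,10,0,0,0, 58,0,0,6,0,0,0, 58,0,0,0,0,0,0]'
python3 - <<'E'
from h import *
st();need([525.3,-195.5,235],-83)
E
```

```text
time_s: 32.17
tool_pos: [0.5251, -0.1957, 0.241]
ee_rot: [0.749, -0.663, -0.001, 0.001]
force: [0.3, -0.9, -1.3]
width: 0.682
32.175 pos [ 525.1 -195.7  241. ] q [ 0.7488 -0.6628 -0.0011  0.0009] F [ 0.3 -0.9 -1.3] M [0.02 0.02 0.01] w 0.682
shift now [-0.1 -0.2  6. ] shift after turn [-0.2 -0.2  6. ] turn [ 0.16  0.03 -0.03]
```

```bash
python3 -m handwheel '[58,0,0,3,0,0,0, 58,0,0,3,0,0,0, 58,0,0,0,0,0,0]'
python3 -m handwheel '[58,0,0,1,0,0,0, 58,0,0,1,0,0,0, 58,0,0,0,0,0,0]'
```

```text
time_s: 32.55
tool_pos: [0.5253, -0.1957, 0.2355]
ee_rot: [0.749, -0.663, -0.001, 0.001]
force: [-0.2, -0.3, -1.6]
width: 0.678
time_s: 32.92
tool_pos: [0.5253, -0.1957, 0.2336]
ee_rot: [0.749, -0.663, -0.001, 0.001]
force: [-0.1, -0.8, -1.7]
width: 0.679
```

```bash
python3 -m handwheel '[58,0,0,0.7,0,0,0, 58,0,0,0,0,0,0]'
python3 -m handwheel '[58,0,0,0.7,0,0,0, 58,0,0,0,0,0,0]'
```

```text
time_s: 33.17
tool_pos: [0.5256, -0.1957, 0.2333]
ee_rot: [0.749, -0.663, -0.0, 0.0]
force: [0.3, 0.8, 0.8]
width: 0.68
time_s: 33.42
tool_pos: [0.526, -0.1956, 0.2332]
ee_rot: [0.749, -0.663, 0.0, 0.0]
force: [-0.4, 0.9, 4.6]
width: 0.678
```

Contact came at 233.3 mm, the same height at which I picked the pliers up, so the joint is resting on the block. I'll open the gripper gradually.

```bash
python3 -m handwheel '[60,0,0,0,0,0,0, 62,0,0,0,0,0,0, 65,0,0,0,0,0,0, 72,0,0,0,0,0,0, 80,0,0,0,0,0,0, 85.4,0,0,0,0,0,0, 85.4,0,0,0,0,0,0]'
python3 b.py c4 335,100,65,95
```

```text
time_s: 34.3
tool_pos: [0.5254, -0.1957, 0.2323]
ee_rot: [0.749, -0.663, -0.001, 0.001]
force: [0.2, -0.3, 1.1]
width: 0.999
34.5 pos [ 525.4 -195.8  232.3] q [ 7.488e-01 -6.628e-01 -6.000e-04  7.000e-04] F [-0.5 -0.1 -0.6] M [-0.01  0.02 -0.03] w 0.999
```

View pics/c4.png

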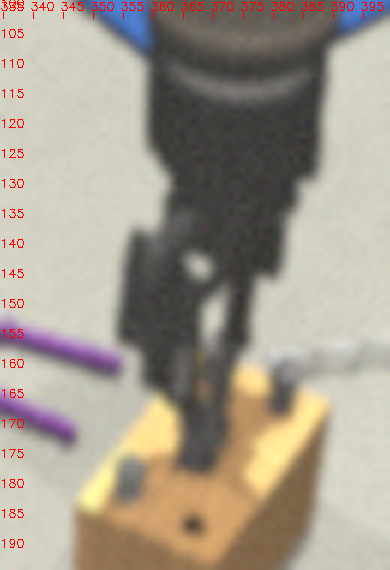

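Released; both fingers are clear of the handles. Now I'll go straight up and then away.

```bash
python3 -m handwheel '[85.4,0,0,-5,0,0,0, 85.4,0,0,-10,0,0,0, 85.4,0,0,-20,0,0,0, 85.4,0,0,-25,0,0,0, 85.4,0,0,-25,0,0,0, 85.4,0,0,-20,0,0,0, 85.4,0,0,-10,0,0,0, 85.4,0,0,0,0,0,0]'
python3 -m handwheel '[85.4,20,20,0,0,0,0, 85.4,40,40,0,0,0,0, 85.4,40,40,0,0,0,0, 85.4,40,40,0,0,0,0, 85.4,40,40,0,0,0,0, 85.4,30,30,0,0,0,0, 85.4,15,15,0,0,0,0, 85.4,0,0,0,0,0,0]'
python3 - <<'E'
from h import *
st()
for n in("side","top"):
    c=cap(n); cv2.imwrite(f"pics/{n}9.png",c["img"])
im=np.mean([cap("top")["img"] for _ in range(4)],axis=0).astype(np.uint8); im2=np.mean([cap("side")["img"] for _ in range(4)],axis=0).astype(np.uint8)
np.save("fin_side.npy",im2);np.save("fin_top.npy",im)
a=cv2.resize(im[182:230,212:260],(390,390),interpolation=cv2.INTER_CUBIC);b=cv2.resize(im2[240:280,256:296],(390,390),interpolation=cv2.INTER_CUBIC)
cv2.imwrite("pics/f1.png",cv2.convertScaleAbs(np.hstack([a,b]),alpha=1.6))
a=cv2.resize(im[180:225,370:430],(390,292),interpolation=cv2.INTER_CUBIC);b=cv2.resize(im2[130:190,345:395],(325,390),interpolation=cv2.INTER_CUBIC)[:292]
cv2.imwrite("pics/f2.png",cv2.convertScaleAbs(np.hstack([a,b]),alpha=1.6))
E
```

```text
time_s: 35.5
tool_pos: [0.5258, -0.1958, 0.348]
ee_rot: [0.749, -0.663, 0.0, 0.0]
force: [0.5, -0.7, -0.4]
width: 1.0
time_s: 36.5
tool_pos: [0.3279, -0.4473, 0.3467]
ee_rot: [0.748, -0.664, -0.001, 0.001]
force: [0.4, 0.5, 0.1]
width: 0.999
36.5 pos [ 327.9 -447.3  346.7] q [ 0.7476 -0.6642 -0.0015  0.0008] F [0.4 0.5 0.1] M [ 0.04  0.01 -0.01] w 0.999
```

View pics/f1.png

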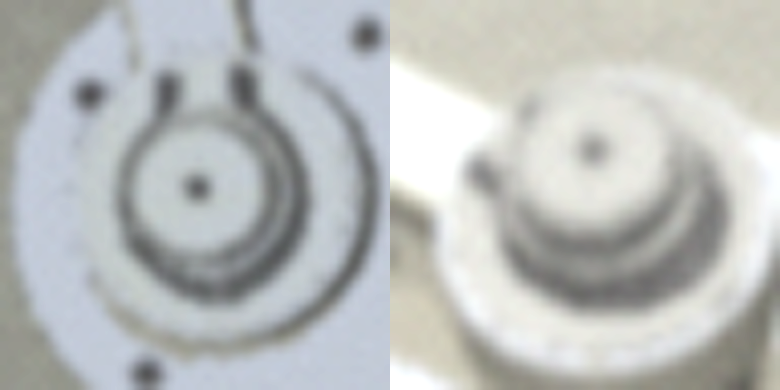

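View pics/f2.png

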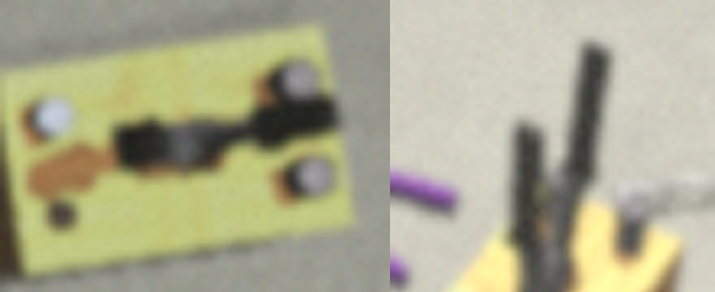

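View pics/side9.png

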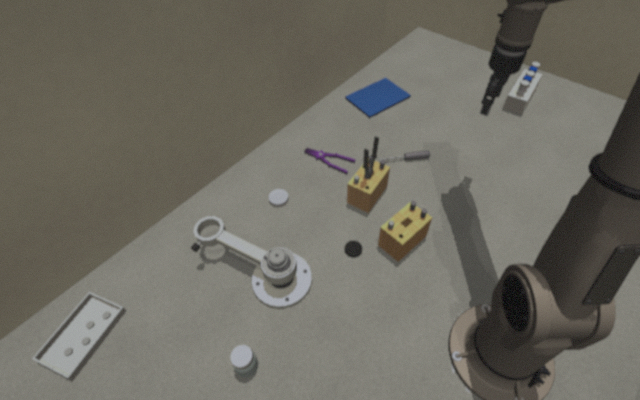

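```bash
python3 - <<'E'
from h import *
t=cap("top"); s=cap("side")
g=np.load("fin_top.npy").mean(axis=2)
print(g[188:200,228:248].astype(int))
for v in (191,192,193,194,195):
    w=np.clip(108-g[v],0,None); o=[]
    for a,b in ((229,236),(238,246)):
        k=np.arange(a,b); o.append((w[a:b]*k).sum()/w[a:b].sum())
    A,B=[onz(t,u,v,.102)*1000 for u in o]; print(v,np.round(o,2),A[:2].round(1),B[:2].round(1),"sep",round(np.linalg.norm(A-B),1))
def tri(a,b):
    o1,d1=ray(t,*a);o2,d2=ray(s,*b)
    k=np.linalg.lstsq(np.stack([d1,-d2],1),o2-o1,rcond=None)[0]; p,q=o1+d1*k[0],o2+d2*k[1]; return ((p+q)/2*1000).round(1),round(np.linalg.norm(p-q)*1000,1)
print("lug a",tri((232.5,193),(265.4,257.8)), "spindle", tri((236.3,205.2),(276.3,255.0)))
# ring outlines predicted at back, level seated vs raised back
a=np.radians(4);P=lambda r,ph,z:[(526.6+r*np.cos(np.radians(ph)+a))/1000,(185.3+r*np.sin(np.radians(ph)+a))/1000,z/1000]
G=np.load("fin_side.npy").mean(axis=2)
for u in (273,277,281,285,288): print(u,G[262:276,u].astype(int))
for z in (98,102,107,111): print(z,proj(s,[P(32,ph,z) for ph in (110,130,150,180,200)]).round(1).tolist())
E
```

```text
[[108 117 127 127 124 121 123 124 123 124 124 121 118 112 100 100 113 123
  126 127]
 [104 116 126 124 121 121 123 124 125 125 124 120 108 101 103 111 119 122
  126 125]
 [109 118 122 113 105 109 117 123 125 126 125 115  92  77  83 103 118 125
  125 122]
 [120 124 116  94  78  85 103 121 125 126 125 114  82  60  63  88 114 126
  126 123]
 [126 125 114  82  60  71  97 120 125 127 125 113  81  57  56  80 114 126
  127 125]
 [126 125 112  80  57  70  98 119 126 125 125 113  87  61  54  79 112 126
  126 126]
 [126 126 112  80  59  75 101 118 121 119 117 112  93  68  58  74 105 121
  125 127]
 [127 125 110  78  68  86 104 111 110 108 105 105  98  81  70  74  89 109
  120 126]
 [125 120 104  81  81  94 100 103 103 103 101  99  96  90  87  79  75  86
  108 122]
 [121 108  90  84  92 101 104 105 109 110 104  97  91  91  92  86  76  72
   89 110]
 [109  92  83  92 104 114 116 118 121 119 118 110 102  91  85  84  84  76
   72  89]
 [ 96  85  91 106 118 122 125 125 125 126 125 122 117 106  89  82  86  85
   71  75]]
191 [232.26 241.43] [560.3 197.3] [559.8 175.4] sep 21.9
192 [232.28 241.51] [5
[... 264 characters left out ...]
dle (array([525.8, 184.6, 127.5]), np.float64(2.4))
273 [116  97  79  77  84  82  72  72  86 116 137 145 142 140]
277 [126 106  84  75  84  91  86  72  72  88 117 140 142 138]
281 [ 93  77  76  92  98  87  73  71  74  90 122 139 141 137]
285 [112 110  96  83  75  77  78  86 114 135 141 137 140 138]
288 [ 76  78  78  79  87 100 118 133 137 137 141 141 124 102]
98 [[273.2, 272.4], [277.7, 272.8], [282.2, 271.7], [287.8, 267.8], [290.0, 264.2]]
102 [[273.0, 271.6], [277.5, 272.0], [282.0, 270.9], [287.6, 267.0], [289.8, 263.4]]
107 [[272.7, 270.6], [277.3, 271.0], [281.8, 269.9], [287.4, 266.0], [289.7, 262.4]]
111 [[272.5, 269.8], [277.1, 270.2], [281.6, 269.1], [287.3, 265.2], [289.5, 261.5]]
```

```bash
python3 - <<'E'
from h import *
a=cv2.imread("pics/side0.png");b=cv2.imread("pics/side9.png")
for n,(x,y,w,h) in {"dust":(340,238,28,22),"jar":(225,340,38,40),"driver":(378,145,56,22),"dish":(264,185,30,24)}.items():
    A=a[y:y+h,x:x+w].mean(2).astype(np.float32);B=b[y:y+h,x:x+w].mean(2).astype(np.float32)
    print(n,"shift",np.round(cv2.phaseCorrelate(A,B,cv2.createHanningWindow((w,h),cv2.CV_32F))[0],2),"absdiff",round(float(np.abs(A-B).mean()),1))
st(); env.job_done(); print("done")
E
```

```text
dust shift [ 0.09 -0.  ] absdiff 3.1
jar shift [-0.15  0.08] absdiff 3.3
driver shift [-0.14  0.1 ] absdiff 3.3
dish shift [0.06 0.  ] absdiff 1.3
37.1 pos [ 329.7 -446.2  347.8] q [ 7.489e-01 -6.627e-01 -5.000e-04  7.000e-04] F [-0.8  0.  -0.3] M [ 0.02  0.   -0.05] w 1.0
the job is handed in; nothing more can be done
done
```

The ring is on the washer and closed into its groove, the pliers are back in their slot, and I handed the job in at 37.1 s.

**What I did:** I took the black-grip pliers from the right-hand block and set the blades in the ring's gap. I spread the ring to about 0.25 rad, worked out from the gripper opening rather than measured. The gripper rose as I squeezed, to keep the load on the lugs light. I slid the ring down until the lugs touched the washer, at the height expected, then let it close and stood the pliers back in the block.

**Last checks:**
- **Ring height:** one lug came out at about 99 mm by triangulation from the two views, against 98 to 102 expected. The ring's outline at the back fits it lying level on the washer to about 1 pixel.
- **Ring closure:** the lugs are about 0.7 mm farther out each side than when relaxed, or roughly 0.02 rad. About 0.03 is expected when the ring is closed in the groove.
- **Pliers:** they touched the block at the height where I picked them up, and they look the same as at the start.
- **Bystanders:** the cap, jar, screwdriver and dish moved less than 0.2 pixel between the first and last side views.
- **Force:** the highest wrist force I read was 14 N, when I first gripped the pliers in the block. The load on the ring stayed at about 8 N or less.

**What disagreed:**
- The two cameras differ by 2 to 3 mm.
- On the way down the back of the ring lagged the lugs and then dropped, so the ring was tilted for part of the slide. With the gripper in the way I could not tell clearly then whether the back was down; only the final pictures show it seated.

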